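# Unload the water-cooled chill block

### The job

Shut the cooling-water valve first. Then draw back the carrier's bolt and take every cast plate out of the chill block, pressing the end that overhangs the slope so that the other end tips up to be gripped, and lay them all flat in the steel carrier, one on another; last, slide the bolt fully home again into its keeper over them.

Things in the scene. Friction and masses are not known exactly. Their poses are not given: they have to be found in the camera images.
- chill_top (a point): chill block: fixed black graphite block, 131 mm (x) by 230 mm (y), 53 mm high; point at the middle of its top, x away from the robot at zero yaw, z up. Four parallel channels 43 mm wide run along x, centred at y = -83, -28, +28 and +83 mm. A plate in one lies flush with the block's top, so its sides cannot be gripped until it is tipped
- chill_edge (a point): point on the pivot edge of the first channel (plate1's), 48 mm above the bench; the others are 55.5 mm apart towards +y. From it the channel floor is flat for 57 mm towards the block's -x (5 mm below the top), and slopes down at 40 degrees towards +x, to an upright end wall 50 mm off. Plates start flat, centre 5 mm on the -x side, their +x end overhanging the slope
- chill_press (a point): in the first channel, where to press a plate: 33 mm to +x of the edge, at the level of a flat plate's top. Pressed 15 to 20 mm down here with 3 to 15 N, a plate tips over the edge, slides some 16 mm down the slope and stays leaning at 40 degrees, its -x end about 25 mm above the channel floor, clear to grip by its sides. The finger has 17 mm to the end wall
- plate1_c (a point): cast zinc-alloy plate, 100 x 40 x 5 mm, 0.14 kg, slippery on the chill block; point at its centre, x along its length (at the start towards the slope), y along its width, z normal to it. None if absent: not every channel holds one (channel 1 of 4, counted from the block's -y side)
- plate2_c (a point): cast zinc-alloy plate, 100 x 40 x 5 mm, 0.14 kg, slippery on the chill block; point at its centre, x along its length (at the start towards the slope), y along its width, z normal to it. None if absent: not every channel holds one (channel 2 of 4, counted from the block's -y side)
- plate3_c (a point): cast zinc-alloy plate, 100 x 40 x 5 mm, 0.14 kg, slippery on the chill block; point at its centre, x along its length (at the start towards the slope), y along its width, z normal to it. None if absent: not every channel holds one (channel 3 of 4, counted from the block's -y side)
- plate4_c (a point): cast zinc-alloy plate, 100 x 40 x 5 mm, 0.14 kg, slippery on the chill block; point at its centre, x along its length (at the start towards the slope), y along its width, z normal to it. None if absent: not every channel holds one (channel 4 of 4, counted from the block's -y side)
- carrier_in (a point): carrier: fixed bright steel cradle. Point at the middle of where the plates lie, on its floor, 20 mm above the bench; plates lie lengthwise along x, z up, up to four on one another. Side walls 40 mm high above the floor, 62 mm apart inside, stand from x = -10 to +66 mm; the end wall's inner face is at x = +60 mm
- carrier_tongue (a point): point 36 mm to -x of carrier_in, on the carrier's open end: from x = -10 to -60 mm (of carrier_in) the floor is a bare tongue 26 mm wide with nothing beside it down to the bench, so that a plate held by its sides near this end can be set down, with room for the fingers
- bolt (a joint): the carrier's bolt, a steel rod 10 mm thick which slides along the carrier's +y, 32 mm above the carrier's floor and 25 mm to +x of the point carrier_in: 0 = drawn right back, clear of the plates; 0.082 m = fully home, its tip in the keeper on the far wall. Sliding friction about 1.5 N, stays where it is left; starts home or nearly so
- bolt_knob (a point): middle of the graspable upper part of the bolt's upright steel knob, a round post 14 mm across that stands clear up to 12 mm above this point and down to 15 mm below it; it moves with the bolt. Its axes are those of the carrier: the bolt goes home towards its +y. When home, the knob stands 6 mm clear of the carrier's wall, whose top is 14 mm below this point
- lever (a joint): the ball valve's lever: 0 = shut (lever across the pipe, towards the valve's -x), 1.57 rad = fully open (along the pipe, towards the valve's -y); seen from above it turns clockwise to shut. Friction about 0.12 N m, stays where it is left, firm stop at each end
- lever_end (a point): point on the lever's black grip, 85 mm from its turning axis; the lever is a level bar 19 mm wide and 17 mm high, centred at this height (104 mm above the bench), which ends 15 mm further out; it moves with the lever. Under it the copper pipe's top is 78 mm and the brass valve body's top 87 mm above the bench
- lever_hinge (a point): the lever's turning axis (upright), at the lever's height, on the fixed valve; axes of the valve: pipe along y, 190 mm long, x away from the robot at zero yaw
Mind the look-alikes: they are no part of the job. Leave any turquoise look-alike of the part that bears carrier_in alone.

How it is judged:
By the outcome, as a careful person would: the job done as asked, in the order asked, and still so for the second after the job is handed in, with the robot touching nothing.
Of plate1, plate2, plate3, plate4 only 3 to 4 are there at a start; the rules pass over those that are not, and their reading is None.
At some moment in a run one of plate1, plate2, plate3, plate4 may be knocked a few centimetres aside while the robot is not near it.
Once in a run the grip may slacken for a moment while it holds something.
It also fails if it takes over 210 s, if anything falls off the work surface, if the arm or the gripper's body presses on something with over 40 N, if the wrist force passes 120 N, or if a joint passes its speed limit or range.

### The arm

A 6-joint arm with a two-finger parallel gripper is mounted at the origin on the work surface. World frame = base frame: x ahead of the robot, y to its left, z up, the work surface at z = 0. Lengths are in m, angles in rad, forces in N, time in s.
With the tool pointing down it reaches from about 0.375 to 0.9 m from the base axis. Payload 3.1 kg.
Tool frame: the origin (TCP) lies on the front face of the gripper's body, between the roots of the fingers; the fingertips stand 73 mm ahead of it and the grasp point (between the pads) lies 54 mm ahead of it (manip.tips_ahead is the distance from the TCP to the fingertips, in m); z points along the fingers, y is the line along which they close (so a half turn about z gives the same grasp; the last joint's range is limited). The gripper opens to 85 mm and grips with 20 to 120 N. Pads are 22 mm wide; open, the fingers measure 114 mm over their backs; the gripper's body (76 mm by 85 mm) begins 54 mm behind the grasp point. The pads swing forward as they close: fully open they stand 13 mm farther back than shut.
Start: joints at [1.062, 0.527, 1.433, -0, 1.181, -0.178], TCP at [0.203, 0.591, 0.304] pointing down, gripper open.
Joint ranges: [-3.08, 3.08], [-0.75, 2.2], [0.22, 2.44], [-1.43, 4.57], [0, 2.65], [-2.85, 2.85]. Speed limits (rad/s): [2.79, 2.79, 3.14, 3.14, 3.14, 3.14].

### API

Orientations are given as a unit quaternion [x, y, z, w].
In Python, from station import sense, eyes, workorder, manip gives the robot as it stands.
- The arm moves only by the shell command python3 -m inch 'ROWS' [OPENING] [FORCE]. ROWS is JSON, a list of rows, each an object of numbers: "dx", "dy", "dz": the shift along the tool's x, y, z in cm; "wx", "wy", "wz": the turn, a rotation vector about the tool's x, y, z in degrees. In form: [{"dx": .., "dy": .., "dz": .., "wx": .., "wy": .., "wz": ..}, ...]. A call has 1 to 10 rows; each row shifts and turns the commanded pose from where the row before left it, along the tool's axes as they then stand; what a row does not reach is not made up. A row lasts 1/8 s, in which the tool goes at most 62.5 mm and 10.7 degrees, less where a joint would pass 70% of its speed; a pose out of reach is approached as far as the arm can. A call with a gripper value outside its range is refused whole. OPENING is the opening, from 0 (shut) to 1 (fully open), set as the call begins (- or left out, the last holds). The fingers move at their own pace and stop on an object; FORCE is the grip in N (left out, the last holds). Time passes only in rows, so rows that do not move let the fingers close. It gives the time, the measured TCP pose, the force, the opening and the grip force at its end, in the units of the state.
- sense(): the state, without advancing time (a new reading comes with each control period).
- eyes.snapshot(name): name is "scene" or "top"; returns the picture (384x512x3 uint8, red, green, blue); there is no depth.
- eyes.camera_params(name): a dict with "fx", "fy", "cx", "cy" (pixels), "rvec" (rotation vector, rad) and "tvec" (3), from world to camera coordinates, as OpenCV has them. Camera axes: x right, y down, z forward; pixel columns grow to the right and rows downward; lengths in m; the calibration is good to about 2 mm. A picture is of the moment at which its call begins. camera_params takes no time and is no camera call.
- workorder.sign_off(): hands the job in; it is judged then, once.
The state is a dict: "t": time; "q": joint angles; "qd": joint speeds; "tau": joint torques, N m; "tcp_pos": TCP position; "tool_rot": TCP orientation; "force": force on the tool from outside, world axes, zero at the start; "ft_torque": the same for the moment, N m; "finger_gap": opening from 0.0 (shut) to 1.0 (fully open); "gripper_force": force on a finger pad.
Only numpy, scipy, OpenCV 4.12 (cv2) and the standard library are available. Lean on these libraries where they do the work, as an engineer would, in place of code of your own. Each camera call takes 0.05 s, during which the arm holds its last target. There are 200 camera calls.

## Working session

There is one attempt and no reset: what is moved stays moved. The work goes in short steps, Python scripts to look and compute and a shell command to move; the robot and the scene stay as the last step left them, time stands still between calls to the robot, and variables do not carry over. Pictures are saved under pics/ and viewed, at most 14 in all, crops included, and the job is handed in when it is done.

```bash
ls; mkdir -p pics; python3 - <<'E'
from station import sense, eyes, workorder, manip
import cv2
s=sense();print(s)
for n in("scene","top"):
    cv2.imwrite(f"pics/{n}0.png",eyes.snapshot(n)[:,:,::-1]);print(eyes.camera_params(n))
E
```

```text
pics
{'t': 0.0, 'q': array([ 1.06151476e+00,  5.28473958e-01,  1.43389102e+00,  1.81653956e-05,
        1.18139362e+00, -1.78503695e-01]), 'qd': array([ 0.00101394, -0.00058698,  0.0010017 , -0.00031048, -0.0016008 ,
       -0.00014037]), 'tau': array([-1.22431207e-03, -4.42360926e+01, -1.78021824e+01, -2.90339385e-04,
        8.51874298e-03, -1.22441133e-05]), 'tcp_pos': array([0.20268345, 0.59063809, 0.30293225]), 'tool_rot': array([ 1.64639288e-01,  9.86353249e-01, -1.01673086e-03, -3.73035697e-04]), 'force': array([ 0.32237946,  0.54039555, -0.66358539]), 'ft_torque': array([ 0.04946999,  0.00168959, -0.05206898]), 'gripper_force': 0.0, 'finger_gap': 0.9973496612061936}
{'fx': 386.88435961761417, 'fy': 386.88435961761417, 'cx': 248.3115932816889, 'cy': 192.95434006519858, 'rvec': array([ 2.13132523,  0.66837522, -0.31967771]), 'tvec': array([-0.37531958, -0.0871503 ,  1.22938572])}
{'fx': 484.05709433633, 'fy': 484.05709433633, 'cx': 250.3750260787625, 'cy': 186.88026941579153, 'rvec': array([ 2.08704522, -2.15291762,  0.15884261]), 'tvec': array([0.0098253 , 0.46641988, 1.4659309 ])}
```

```bash
python3 - <<'E'
import cv2
for n in("scene","top"):
    cv2.imwrite(f"pics/{n}0b.png",cv2.resize(cv2.imread(f"pics/{n}0.png"),(800,600),interpolation=cv2.INTER_CUBIC))
E
```

```text
(no output)
```

View pics/scene0b.png

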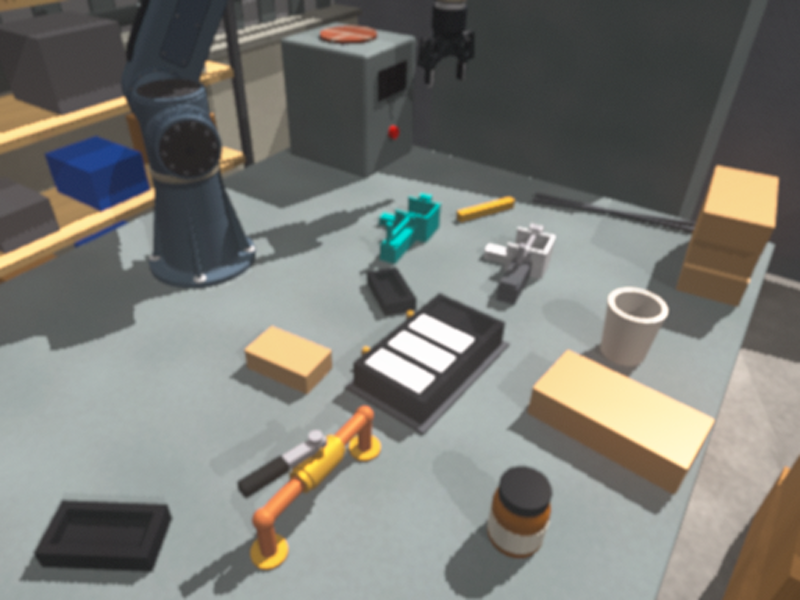

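View pics/top0b.png

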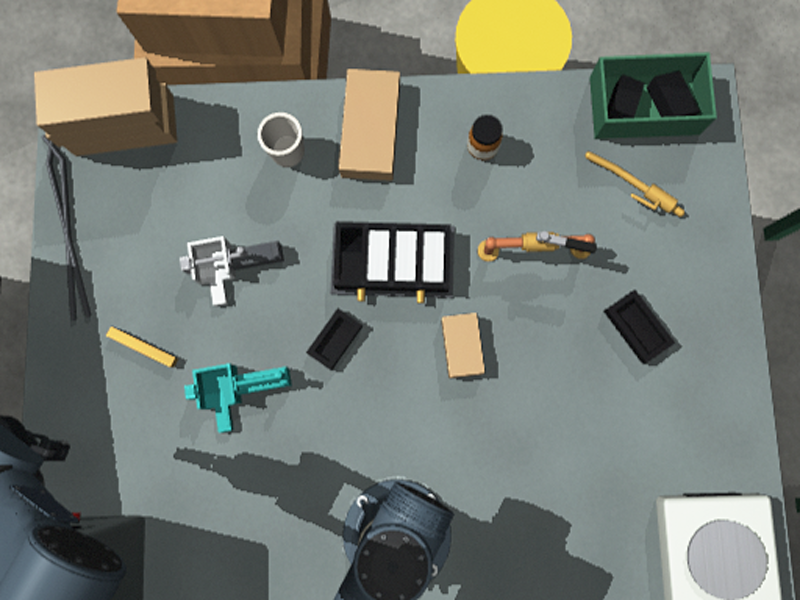

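The top picture (800-px scale) shows:
- **Steel carrier:** (215,262), with its bolt knob and guide at about (265,255). The turquoise look-alike is at (230,390).
- **Chill block:** (393,258), with three plates in the right-hand channels and the left channel (+y) empty. The black trays at (337,340) and (640,327) are look-alikes.
- **Valve:** (540,243), lever pointing right to (590,245). The loose yellow valve at (640,185) is a look-alike.

I choose the bright steel carrier, the block with plates, and the copper-pipe valve. Next is a close crop.

```bash
cat > h.py <<'E'
import numpy as np, cv2
from station import sense, eyes
from scipy.spatial.transform import Rotation as R
def cam(n):
    c=eyes.camera_params(n); K=np.array([[c['fx'],0,c['cx']],[0,c['fy'],c['cy']],[0,0,1]])
    return K,np.array(c['rvec']),np.array(c['tvec'])
def proj(P,n):
    K,r,t=cam(n); return cv2.projectPoints(np.atleast_2d(np.array(P,float)),r,t,K,None)[0][:,0]
def back(u,v,z,n):
    K,r,t=cam(n); M=cv2.Rodrigues(r)[0]; d=M.T@np.linalg.solve(K,[u,v,1]); o=-M.T@t
    return o+d*(z-o[2])/d[2]
def crop(img,box,s,f):
    x0,y0,x1,y1=box; cv2.imwrite(f,cv2.resize(img[y0:y1,x0:x1,::-1],None,fx=s,fy=s,interpolation=cv2.INTER_CUBIC))
def snap(n,box,s,f):
    crop(eyes.snapshot(n),box,s,f)
E
python3 - <<'E'
from h import *
t=cv2.imread('pics/top0.png')[:,:,::-1]; s=cv2.imread('pics/scene0.png')[:,:,::-1]
crop(t,(110,135,200,205),8,'pics/c_car.png')
crop(t,(205,135,395,205),4,'pics/c_blk.png')
crop(s,(140,135,370,375),2.5,'pics/c_scn.png')
E
```

```text
(no output)
```

View pics/c_car.png

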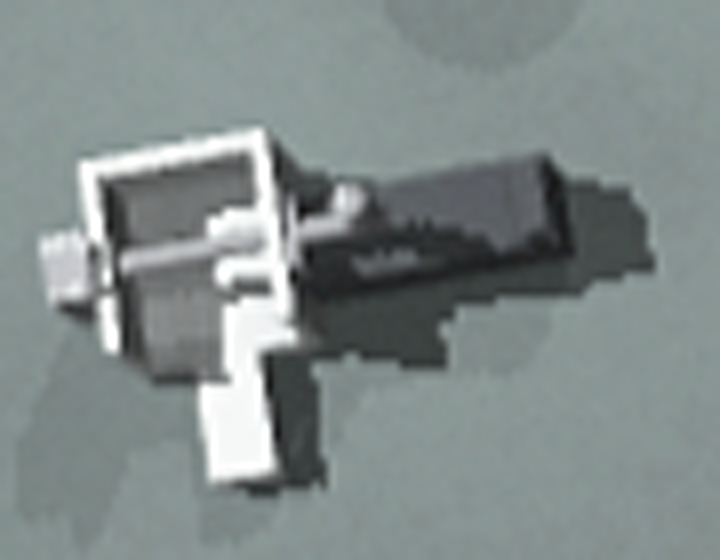

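View pics/c_blk.png

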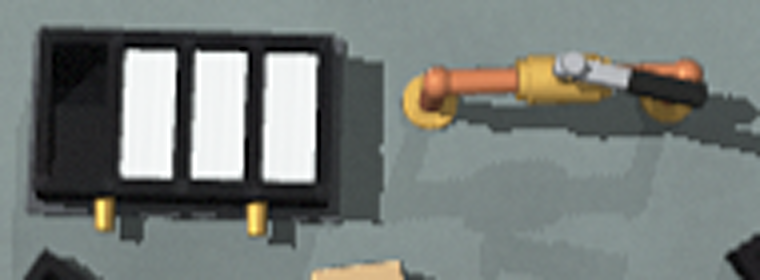

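View pics/c_scn.png

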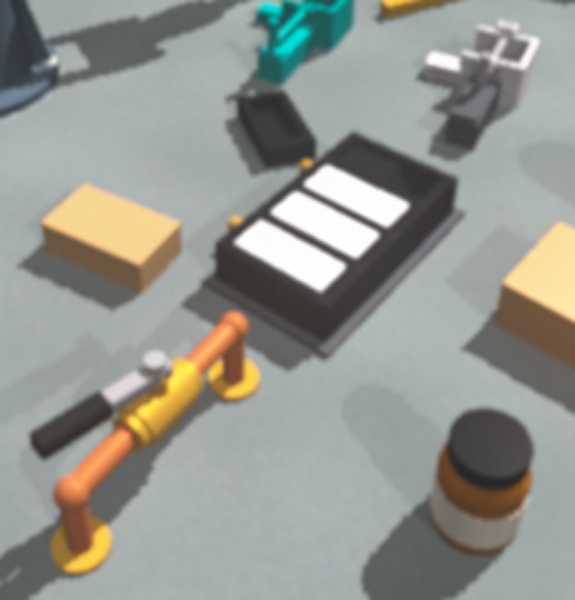

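Close crops confirm the choice:
- **Carrier:** the tongue points towards the robot and ends at (243,478) in its crop. The knob is at (345,195).
- **Block:** plates are in channels 1 to 3; channel 4 is empty.
- **Valve:** the hinge is at (573,66) in its crop and the grip tip at (705,95), so it is not shut.

Next I compute poses.

```bash
python3 - <<'E'
from h import *
np.set_printoptions(precision=4,suppress=True)
t=cv2.imread('pics/top0.png')[:,:,::-1]; s=cv2.imread('pics/scene0.png')[:,:,::-1]
def plates(img,n,box):
    x0,y0,x1,y1=box; sub=cv2.resize(img[y0:y1,x0:x1],None,fx=4,fy=4,interpolation=cv2.INTER_LINEAR)
    m=((sub.min(2)>140)*255).astype('uint8')
    for c in cv2.findContours(m,0,2)[0]:
        if cv2.contourArea(c)<800: continue
        p=c[:,0].astype(float); p=(p+.5)/4-.5+[x0,y0]
        w=np.array([back(u,v,.053,n)[:2] for u,v in p])
        (cx,cy),(a,b),an=cv2.minAreaRect((w*1000).astype('float32')); print(n,'plate',cx,cy,a,b,an)
plates(t,'top',(205,135,292,190)); plates(s,'scene',(225,195,310,255))
def P(X,Y,sc,off): return (X+.5)/sc-.5+off[0],(Y+.5)/sc-.5+off[1]
B=(205,135);C=(110,135)
print('block corners',*[back(*P(*q,4,B),.053,'top')[:2] for q in[(42,30),(333,38),(330,200),(38,195)]])
print('hinge, tip',*[back(*P(*q,4,B),z,'top')[:2] for q,z in[((573,66),.115),((705,95),.108),((640,85),.112)]])
print('scene hinge,tip',*[back(*P(*q,2.5,(140,135)),z,'scene')[:2] for q,z in[((153,362),.115),((38,442),.104)]])
print('tongue end corners z.02',*[back(*P(*q,8,C),.02,'top')[:2] for q in[(210,485),(280,472),(202,388),(262,375)]])
print('wall top z.06',*[back(*P(*q,8,C),.06,'top')[:2] for q in[(82,162),(265,128),(300,345),(110,352)]])
print('knob',back(*P(345,195,8,C),.08,'top'),'bolt',back(*P(130,262,8,C),.052,'top'),back(*P(205,245,8,C),.052,'top'))
E
```

```text
top plate 534.418701171875 -89.72396850585938 40.72444534301758 102.30465698242188 86.40560150146484
top plate 537.759765625 -34.63845443725586 40.781368255615234 101.50216674804688 86.28825378417969
top plate 540.973876953125 19.991853713989258 40.922706604003906 102.29054260253906 86.41963958740234
scene plate 652.9194946289062 -56.89375305175781 64.04998016357422 27.27205467224121 86.51361846923828
scene plate 535.7788696289062 -89.04119873046875 46.60373306274414 106.15815734863281 86.24024200439453
scene plate 539.43212890625 -33.789329528808594 47.42096710205078 106.48114776611328 86.38129425048828
scene plate 542.3475341796875 21.10891342163086 47.81949234008789 106.7086181640625 86.16812133789062
scene plate 459.526611328125 -34.669708251953125 86.93734741210938 145.02012634277344 37.31745910644531
block corners [0.6107 0.1017] [ 0.5961 -0.1261] [ 0.4676 -0.1184] [0.4791 0.107 ]
hinge, tip [ 0.5518 -0.2997] [ 0.5279 -0.3974] [ 0.5363 -0.3489]
scene hinge,tip [ 0.5536 -0.2993] [ 0.5278 -0.3928]
tongue end corners z.02 [0.4555 0.3591] [0.4598 0.3313] [0.4947 0.3628] [0.4991 0.3388]
wall top z.06 [0.5786 0.4005] [0.5897 0.3286] [0.5027 0.3142] [0.5024 0.3882]
knob [0.5568 0.2925 0.08  ] bolt [0.5397 0.3833 0.052 ] [0.5455 0.3538 0.052 ]
```

```bash
python3 -m inch '[{"wz":-9.5},{"wz":-9.5},{"dx":-3.1,"dy":-4.9},{"dx":-3.1,"dy":-4.9},{"dx":-3.1,"dy":-4.9},{"dx":-3.1,"dy":-4.9},{"dx":-3.1,"dy":-4.9},{"dx":-3.1,"dy":-4.9},{"dx":-3.1,"dy":-4.9},{"dx":-3.1,"dy":-4.9}]' 0
python3 -m inch '[{"dx":-1,"dy":-5},{"dx":-1,"dy":-5},{"dx":-1,"dy":-5},{"dx":-1,"dy":-5},{"dx":-1,"dy":-5},{"dx":-1,"dy":-5},{"dx":-1,"dy":-5},{"dx":-1,"dy":-5},{"dx":-1,"dy":-5},{"dx":-1,"dy":-5}]'
cat >> h.py <<'E'
np.set_printoptions(precision=4,suppress=True)
def delta(pos,yaw=None,tilt=0):
    """tool-frame shift (cm) to world TCP pos; turn (deg, rotvec) to tool-y at yaw(deg from world y), tilt: body leans to +x by tilt"""
    s=sense(); Rt=R.from_quat(s['tool_rot']); p=np.array(s['tcp_pos'])
    print('t',round(s['t'],2),'tcp',p,'F',np.array(s['force']).round(1),'gap',round(s['finger_gap'],3),'gf',round(s['gripper_force'],1),'d_cm',(Rt.inv().apply(np.array(pos)-p)*100).round(2),end=' ')
    if yaw is not None:
        Rd=R.from_euler('z',yaw,degrees=True)*R.from_matrix(np.diag([-1.,1,-1]))
        Rd=R.from_euler('z',yaw,degrees=True)*R.from_euler('y',tilt,degrees=True)*R.from_matrix(np.diag([-1.,1,-1]))
        print('turn',(Rt.inv()*Rd).as_rotvec(degrees=True).round(1),end='')
    print()
E
python3 - <<'E'
from h import *
from station import manip
print(manip.tips_ahead)
H=np.array([.552,-.2995]); delta([.572,-.387,.30],0)
s=sense(); prev=np.array([.572,-.387])
for a in np.radians(np.arange(-104,-185,-10)):
    d=np.array([np.cos(a),np.sin(a)]);v=np.array([np.sin(a),-np.cos(a)])
    c=H+.08*d-(.0095+.011*abs(v[0])+.0145*abs(v[1]))*v
    D=c-prev; prev=c; print(round(np.degrees(a)),c,'rows dx,dy',-100*D[0].round(4),100*D[1].round(4))
E
```

```text
0.0726
t 0.1 tcp [0.2027 0.5907 0.303 ] F [-0.1 -0.4  1.5] gap 0.998 gf 0.0 d_cm [-66.68 -80.47   0.44] turn [ -0.1  -0.  -19. ]
-104 [ 0.5556 -0.3829] rows dx,dy 1.6400000000000001 0.41000000000000003
-114 [ 0.5427 -0.3829] rows dx,dy 1.29 -0.01
-124 [ 0.5294 -0.3808] rows dx,dy 1.3299999999999998 0.22
-134 [ 0.5162 -0.3761] rows dx,dy 1.32 0.45999999999999996
-144 [ 0.5036 -0.3689] rows dx,dy 1.26 0.72
-154 [ 0.4921 -0.3592] rows dx,dy 1.15 0.98
-164 [ 0.4824 -0.347 ] rows dx,dy 0.97 1.22
-174 [ 0.4751 -0.3328] rows dx,dy 0.73 1.4200000000000002
-184 [ 0.4705 -0.3186] rows dx,dy 0.45999999999999996 1.4200000000000002invalid input at $[0]: expected keys dx, dy, dz, wx, wy, wz
invalid input at $[0]: expected keys dx, dy, dz, wx, wy, wz
```

```bash
python3 -m inch '[{"dx":0,"dy":0,"dz":0,"wx":0,"wy":0,"wz":-9.5},{"dx":0,"dy":0,"dz":0,"wx":0,"wy":0,"wz":-9.5},{"dx":-3.1,"dy":-4.9,"dz":0,"wx":0,"wy":0,"wz":0},{"dx":-3.1,"dy":-4.9,"dz":0,"wx":0,"wy":0,"wz":0},{"dx":-3.1,"dy":-4.9,"dz":0,"wx":0,"wy":0,"wz":0},{"dx":-3.1,"dy":-4.9,"dz":0,"wx":0,"wy":0,"wz":0},{"dx":-3.1,"dy":-4.9,"dz":0,"wx":0,"wy":0,"wz":0},{"dx":-3.1,"dy":-4.9,"dz":0,"wx":0,"wy":0,"wz":0},{"dx":-3.1,"dy":-4.9,"dz":0,"wx":0,"wy":0,"wz":0},{"dx":-3.1,"dy":-4.9,"dz":0,"wx":0,"wy":0,"wz":0}]' 0
python3 -m inch '[{"dx":-1,"dy":-5,"dz":0,"wx":0,"wy":0,"wz":0},{"dx":-1,"dy":-5,"dz":0,"wx":0,"wy":0,"wz":0},{"dx":-1,"dy":-5,"dz":0,"wx":0,"wy":0,"wz":0},{"dx":-1,"dy":-5,"dz":0,"wx":0,"wy":0,"wz":0},{"dx":-1,"dy":-5,"dz":0,"wx":0,"wy":0,"wz":0},{"dx":-1,"dy":-5,"dz":0,"wx":0,"wy":0,"wz":0},{"dx":-1,"dy":-5,"dz":0,"wx":0,"wy":0,"wz":0},{"dx":-1,"dy":-5,"dz":0,"wx":0,"wy":0,"wz":0},{"dx":-1,"dy":-5,"dz":0,"wx":0,"wy":0,"wz":0},{"dx":-1,"dy":-5,"dz":0,"wx":0,"wy":0,"wz":0}]'
python3 -c "
from h import *
delta([.576,-.388,.165],0)"
```

```text
t: 1.35
tcp_pos: [0.4519, 0.1976, 0.3037]
tool_rot: [-0.0, 1.0, 0.0, -0.0]
force: [0.3, 0.2, -0.3]
finger_gap: 0.0
gripper_force: 0.0
t: 2.6
tcp_pos: [0.5516, -0.3022, 0.3034]
tool_rot: [-0.0, 1.0, 0.0, -0.0]
force: [0.1, -0.0, -0.1]
finger_gap: 0.002
gripper_force: 0.0
t 2.6 tcp [ 0.5516 -0.3022  0.3034] F [ 0.1 -0.  -0.1] gap 0.002 gf 0.0 d_cm [-2.45 -8.6  13.83] turn [ 0. -0.  0.]
```

```bash
python3 -m inch '[{"dx":-1.2,"dy":-4.3,"dz":0,"wx":0,"wy":0,"wz":0},{"dx":-1.2,"dy":-4.3,"dz":0,"wx":0,"wy":0,"wz":0},{"dx":0,"dy":0,"dz":4,"wx":0,"wy":0,"wz":0},{"dx":0,"dy":0,"dz":4,"wx":0,"wy":0,"wz":0},{"dx":0,"dy":0,"dz":3.5,"wx":0,"wy":0,"wz":0},{"dx":0,"dy":0,"dz":2.3,"wx":0,"wy":0,"wz":0},{"dx":0,"dy":0,"dz":0,"wx":0,"wy":0,"wz":0}]'
python3 -m inch '[{"dx":1,"dy":0.25,"dz":0,"wx":0,"wy":0,"wz":0},{"dx":1,"dy":0.25,"dz":0,"wx":0,"wy":0,"wz":0},{"dx":1.3,"dy":0,"dz":0,"wx":0,"wy":0,"wz":0},{"dx":1.3,"dy":0.2,"dz":0,"wx":0,"wy":0,"wz":0},{"dx":1.3,"dy":0.5,"dz":0,"wx":0,"wy":0,"wz":0},{"dx":1.3,"dy":0.7,"dz":0,"wx":0,"wy":0,"wz":0},{"dx":1.2,"dy":1.0,"dz":0,"wx":0,"wy":0,"wz":0},{"dx":1,"dy":1.2,"dz":0,"wx":0,"wy":0,"wz":0}]'
python3 -m inch '[{"dx":0.4,"dy":0.7,"dz":0,"wx":0,"wy":0,"wz":0},{"dx":0.3,"dy":0.7,"dz":0,"wx":0,"wy":0,"wz":0},{"dx":0,"dy":0.2,"dz":0,"wx":0,"wy":0,"wz":0}]'
python3 -c "
from h import *
snap('top',(290,130,400,205),7,'pics/v1.png')"
```

```text
t: 3.48
tcp_pos: [0.5744, -0.3854, 0.1629]
tool_rot: [-0.0, 1.0, 0.002, -0.002]
force: [0.2, -0.1, -0.3]
finger_gap: -0.006
gripper_force: 0.0
t: 4.47
tcp_pos: [0.4809, -0.346, 0.1663]
tool_rot: [-0.0, 1.0, -0.001, 0.0]
force: [3.0, -1.5, -0.4]
finger_gap: 0.001
gripper_force: 1.0
t: 4.85
tcp_pos: [0.4742, -0.3293, 0.1659]
tool_rot: [-0.001, 1.0, 0.0, -0.001]
force: [-1.2, -2.4, -0.1]
finger_gap: -0.001
gripper_force: 0.8
```

View pics/v1.png

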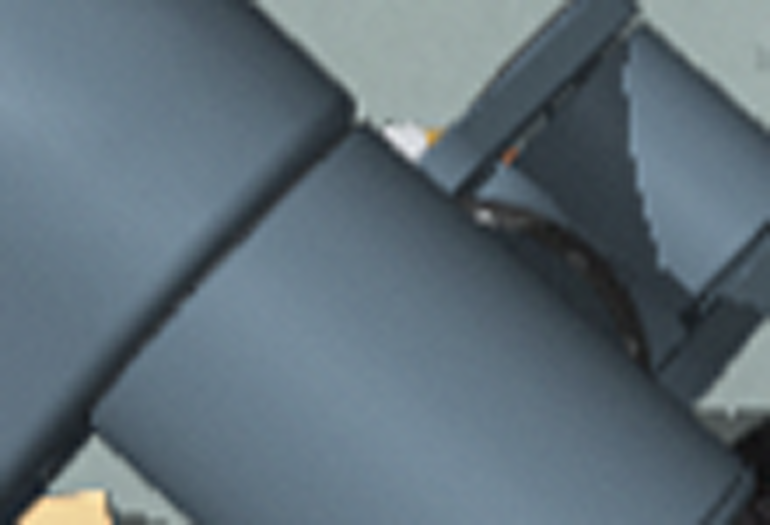

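The arm blocks the top view here. I will push on in small steps until the stop shows up in the force reading.

```bash
for i in 1 2 3; do python3 -m inch '[{"dx":0.05,"dy":0.3,"dz":0,"wx":0,"wy":0,"wz":0},{"dx":0,"dy":0,"dz":0,"wx":0,"wy":0,"wz":0}]' | egrep 'tcp|force: \['; done
```

```text
tcp_pos: [0.474, -0.3264, 0.1657]
force: [0.6, -1.0, 0.3]
tcp_pos: [0.4736, -0.3233, 0.1658]
force: [-1.0, -0.6, -0.5]
tcp_pos: [0.4734, -0.3207, 0.1659]
force: [0.7, -1.8, -2.0]
```

```bash
for i in 1 2 3 4; do python3 -m inch '[{"dx":0,"dy":0.2,"dz":0,"wx":0,"wy":0,"wz":0},{"dx":0,"dy":0,"dz":0,"wx":0,"wy":0,"wz":0}]' | egrep 'tcp|force: \['; done
```

```text
tcp_pos: [0.4734, -0.3204, 0.166]
force: [-1.3, -6.4, -3.1]
tcp_pos: [0.4734, -0.3201, 0.1661]
force: [-2.5, -10.5, -4.3]
tcp_pos: [0.4734, -0.3197, 0.1661]
force: [-3.1, -14.9, -6.9]
tcp_pos: [0.4735, -0.3194, 0.1662]
force: [-6.2, -18.7, -8.0]
```

```bash
python3 -m inch '[{"dx":0,"dy":-1.5,"dz":0,"wx":0,"wy":0,"wz":0},{"dx":0,"dy":-1.5,"dz":0,"wx":0,"wy":0,"wz":0},{"dx":0,"dy":0,"dz":-5,"wx":0,"wy":0,"wz":0},{"dx":0,"dy":0,"dz":-5,"wx":0,"wy":0,"wz":0},{"dx":-0.3,"dy":5,"dz":0,"wx":0,"wy":0,"wz":0},{"dx":-0.3,"dy":5,"dz":0,"wx":0,"wy":0,"wz":0},{"dx":-0.3,"dy":5,"dz":0,"wx":0,"wy":0,"wz":0},{"dx":-0.3,"dy":5,"dz":0,"wx":0,"wy":0,"wz":0},{"dx":-0.3,"dy":5,"dz":0,"wx":0,"wy":0,"wz":0},{"dx":-0.3,"dy":5,"dz":0,"wx":0,"wy":0,"wz":0}]'
python3 - <<'E'
from h import *
im=eyes.snapshot('scene')
a=cv2.resize(im[130:200,295:370],None,fx=6,fy=6,interpolation=cv2.INTER_CUBIC)
b=cv2.resize(im[250:370,145:260],(402,420),interpolation=cv2.INTER_CUBIC)
# predicted wireframe marks on carrier: bolt line & knob at home / 0.0
c=np.array([.518,.3545]);x=np.array([.988,.153]);y=np.array([-.153,.988])
for q,z in [((25,-49.5),.086),((25,-67),.086),((60,31),.06),((60,-31),.06),((-10,31),.06),((-10,-31),.06),((-60,13),.02),((-60,-13),.02)]:
    w=c+(q[0]*x+q[1]*y)/1000; u=proj([*w,z],'scene')[0]
    cv2.circle(a,tuple(int(k) for k in ((u-[295,130]+.5)*6)),2,(255,0,0),-1)
cv2.imwrite('pics/v2.png',np.hstack([cv2.copyMakeBorder(x,0,420-x.shape[0],0,0,0) for x in (a[:,:396],b)])[:,:,::-1])
E
```

```text
t: 7.9
tcp_pos: [0.4909, -0.0407, 0.2661]
tool_rot: [-0.0, 1.0, 0.0, -0.0]
force: [0.9, 0.1, 0.6]
finger_gap: 0.003
gripper_force: 0.0
```

View pics/v2.png

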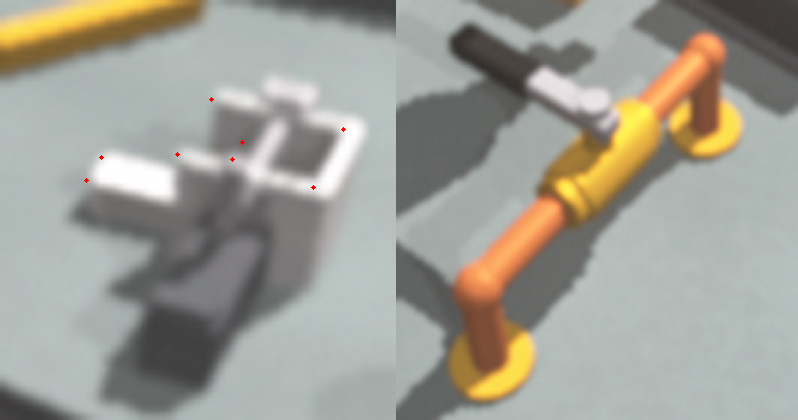

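The valve is shut: the lever lies across the pipe, from grip (465,45) to hinge (595,105). The knob is at about (233,165) in the left panel, which puts the bolt slightly short of home. Next I go to the knob.

```bash
python3 -m inch '[{"dx":-0.9,"dy":5,"dz":0,"wx":0,"wy":0,"wz":0},{"dx":-0.9,"dy":5,"dz":0,"wx":0,"wy":0,"wz":0},{"dx":-0.9,"dy":5,"dz":0,"wx":0,"wy":0,"wz":0},{"dx":-0.9,"dy":5,"dz":0,"wx":0,"wy":0,"wz":0},{"dx":-0.9,"dy":5,"dz":0,"wx":0,"wy":0,"wz":0},{"dx":-0.9,"dy":5,"dz":0,"wx":0,"wy":0,"wz":0},{"dx":-0.8,"dy":3.5,"dz":0,"wx":0,"wy":0,"wz":0},{"dx":0,"dy":0,"dz":3,"wx":0,"wy":0,"wz":-8.8},{"dx":0,"dy":0,"dz":0,"wx":0,"wy":0,"wz":0}]' 0.6
python3 - <<'E'
from h import *
delta([.5536,.2943,.1385],8.8)
E
```

```text
t: 9.07
tcp_pos: [0.5508, 0.2924, 0.2336]
tool_rot: [-0.077, 0.997, -0.001, -0.003]
force: [-0.2, 0.7, -1.0]
finger_gap: 0.6
gripper_force: 0.0
t 9.07 tcp [0.5508 0.2924 0.2336] F [-0.2  0.7 -1. ] gap 0.6 gf 0.0 d_cm [-0.37  0.15  9.51] turn [-0.  -0.4  0. ]
```

```bash
python3 -m inch '[{"dx":-0.3,"dy":0.1,"dz":3,"wx":0,"wy":0,"wz":0},{"dx":0,"dy":0,"dz":3,"wx":0,"wy":0,"wz":0},{"dx":0,"dy":0,"dz":2.5,"wx":0,"wy":0,"wz":0},{"dx":0,"dy":0,"dz":1,"wx":0,"wy":0,"wz":0},{"dx":0,"dy":0,"dz":0,"wx":0,"wy":0,"wz":0}]' 
python3 -m inch '[{"dx":0,"dy":0,"dz":0,"wx":0,"wy":0,"wz":0},{"dx":0,"dy":0,"dz":0,"wx":0,"wy":0,"wz":0},{"dx":0,"dy":0,"dz":0,"wx":0,"wy":0,"wz":0},{"dx":0,"dy":0,"dz":0,"wx":0,"wy":0,"wz":0},{"dx":0,"dy":0,"dz":0,"wx":0,"wy":0,"wz":0}]' 0 30
```

```text
t: 9.7
tcp_pos: [0.5557, 0.2935, 0.1411]
tool_rot: [-0.076, 0.997, -0.0, -0.0]
force: [0.5, -0.3, 0.5]
finger_gap: 0.601
gripper_force: 0.0
t: 10.32
tcp_pos: [0.5562, 0.2938, 0.1422]
tool_rot: [-0.077, 0.997, 0.0, 0.001]
force: [-0.7, -1.6, 6.5]
finger_gap: 0.147
gripper_force: 29.6
```

```bash
python3 -m inch '[{"dx":0,"dy":0,"dz":-0.3,"wx":0,"wy":0,"wz":0},{"dx":0,"dy":-1,"dz":0,"wx":0,"wy":0,"wz":0},{"dx":0,"dy":-1,"dz":0,"wx":0,"wy":0,"wz":0},{"dx":0,"dy":-1,"dz":0,"wx":0,"wy":0,"wz":0},{"dx":0,"dy":-1,"dz":0,"wx":0,"wy":0,"wz":0},{"dx":0,"dy":-1,"dz":0,"wx":0,"wy":0,"wz":0},{"dx":0,"dy":-1,"dz":0,"wx":0,"wy":0,"wz":0},{"dx":0,"dy":0,"dz":0,"wx":0,"wy":0,"wz":0}]'
for i in 1 2 3 4 5; do python3 -m inch '[{"dx":0,"dy":-0.4,"dz":0,"wx":0,"wy":0,"wz":0},{"dx":0,"dy":0,"dz":0,"wx":0,"wy":0,"wz":0}]' | egrep 'tcp|force|gap'; done
```

```text
t: 11.32
tcp_pos: [0.5656, 0.2336, 0.1426]
tool_rot: [-0.077, 0.997, -0.0, 0.0]
force: [5.2, -1.1, -13.2]
finger_gap: 0.145
gripper_force: 30.0
tcp_pos: [0.566, 0.2304, 0.1426]
force: [4.6, 1.1, -13.1]
finger_gap: 0.145
gripper_force: 30.0
tcp_pos: [0.5663, 0.2287, 0.1426]
force: [4.2, 8.7, -13.9]
finger_gap: 0.144
gripper_force: 30.0
tcp_pos: [0.5663, 0.228, 0.1426]
force: [3.6, 18.6, -14.9]
finger_gap: 0.145
gripper_force: 30.2
tcp_pos: [0.5663, 0.2274, 0.1426]
force: [1.8, 31.2, -14.4]
finger_gap: 0.141
gripper_force: 30.6
tcp_pos: [0.5663, 0.2267, 0.1425]
force: [0.6, 42.4, -17.4]
finger_gap: 0.142
gripper_force: 31.3
```

```bash
python3 -m inch '[{"dx":0,"dy":0.9,"dz":0,"wx":0,"wy":0,"wz":0},{"dx":0,"dy":0,"dz":0,"wx":0,"wy":0,"wz":0}]' 
python3 -m inch '[{"dx":0,"dy":0,"dz":0,"wx":0,"wy":0,"wz":0},{"dx":0,"dy":0,"dz":0,"wx":0,"wy":0,"wz":0},{"dx":0,"dy":0,"dz":-4,"wx":0,"wy":0,"wz":0},{"dx":0,"dy":0,"dz":-4,"wx":0,"wy":0,"wz":6},{"dx":0,"dy":0,"dz":0,"wx":0,"wy":0,"wz":6.3},{"dx":0,"dy":-5,"dz":0,"wx":0,"wy":0,"wz":0},{"dx":0,"dy":-5,"dz":0,"wx":0,"wy":0,"wz":0},{"dx":0,"dy":-5,"dz":0,"wx":0,"wy":0,"wz":0},{"dx":0,"dy":-5,"dz":0,"wx":0,"wy":0,"wz":0}]' 0.5
python3 -m inch '[{"dx":0,"dy":0,"dz":0,"wx":0,"wy":0,"wz":0},{"dx":0,"dy":0,"dz":0,"wx":0,"wy":0,"wz":0},{"dx":0,"dy":0,"dz":0,"wx":0,"wy":0,"wz":0}]' 0
python3 - <<'E'
from h import *
delta([.5793,.0187,.13],-3.5)
E
```

```text
t: 12.82
tcp_pos: [0.5662, 0.2283, 0.1426]
tool_rot: [-0.077, 0.997, 0.003, 0.001]
force: [3.1, 16.4, -13.4]
finger_gap: 0.145
gripper_force: 30.6
t: 13.95
tcp_pos: [0.5538, 0.0219, 0.2247]
tool_rot: [0.03, 1.0, -0.0, 0.0]
force: [0.1, 0.4, 0.7]
finger_gap: 0.502
gripper_force: 0.0
t: 14.32
tcp_pos: [0.5542, 0.0251, 0.2241]
tool_rot: [0.029, 1.0, 0.0, -0.0]
force: [-0.5, -0.2, 1.1]
finger_gap: -0.002
gripper_force: 0.0
t 14.32 tcp [0.5542 0.0251 0.2241] F [-0.5 -0.2  1.1] gap -0.002 gf 0.0 d_cm [-2.55 -0.49  9.41] turn [ 0.  -0.   0.1]
```

```bash
python3 -m inch '[{"dx":-2.5,"dy":-0.5,"dz":2,"wx":0,"wy":0,"wz":0},{"dx":0,"dy":0,"dz":4,"wx":0,"wy":0,"wz":0},{"dx":0,"dy":0,"dz":3,"wx":0,"wy":0,"wz":0},{"dx":0,"dy":0,"dz":0,"wx":0,"wy":0,"wz":0}]' | egrep 'tcp|force'
for i in 1 2 3 4; do python3 -m inch '[{"dx":0,"dy":0,"dz":0.3,"wx":0,"wy":0,"wz":0},{"dx":0,"dy":0,"dz":0.3,"wx":0,"wy":0,"wz":0},{"dx":0,"dy":0,"dz":0,"wx":0,"wy":0,"wz":0}]' | egrep 'tcp|force: \['; done
```

```text
tcp_pos: [0.5774, 0.0191, 0.1318]
force: [0.6, -0.3, 0.1]
gripper_force: 0.0
tcp_pos: [0.5794, 0.0176, 0.1287]
force: [0.3, 0.5, -0.2]
tcp_pos: [0.5789, 0.0175, 0.1217]
force: [-0.8, 0.1, 1.0]
tcp_pos: [0.5788, 0.0176, 0.1155]
force: [0.2, 0.1, 0.7]
tcp_pos: [0.5788, 0.0176, 0.1096]
force: [-0.3, 0.1, 0.2]
```

```bash
python3 -m inch '[{"dx":0,"dy":0,"dz":0.3,"wx":0,"wy":0,"wz":0},{"dx":0,"dy":0,"dz":0,"wx":0,"wy":0,"wz":0},{"dx":0,"dy":0,"dz":0,"wx":0,"wy":0,"wz":0}]' | egrep 'tcp|force: \['
python3 -m inch '[{"dx":0,"dy":0,"dz":-3,"wx":0,"wy":0,"wz":0},{"dx":0,"dy":0,"dz":-5,"wx":0,"wy":0,"wz":0},{"dx":0,"dy":0,"dz":-5,"wx":0,"wy":0,"wz":0},{"dx":-1,"dy":0,"dz":0,"wx":0,"wy":-8,"wz":0},{"dx":-1,"dy":0,"dz":0,"wx":0,"wy":-8,"wz":0},{"dx":0,"dy":0,"dz":0,"wx":0,"wy":-4,"wz":0},{"dx":0,"dy":0,"dz":0,"wx":0,"wy":0,"wz":0}]' 0.65
python3 - <<'E'
from h import *
im=eyes.snapshot('scene'); cv2.imwrite('pics/raw.png',im[:,:,::-1])
crop(im,(215,180,335,270),6,'pics/p3.png')
delta([.55,.02,.2],-3.5,20)
E
```

```text
tcp_pos: [0.58, 0.0174, 0.1072]
force: [1.7, 0.3, 2.1]
t: 17.58
tcp_pos: [0.5969, 0.0167, 0.2374]
tool_rot: [0.03, 0.985, -0.005, 0.171]
force: [0.5, 0.1, 0.1]
finger_gap: 0.647
gripper_force: 0.0
t 17.62 tcp [0.5979 0.0165 0.2378] F [ 0.4 -0.6  0.7] gap 0.652 gf 0.0 d_cm [5.8  0.06 1.92] turn [ 0.  39.8  0.1]
```

View pics/p3.png

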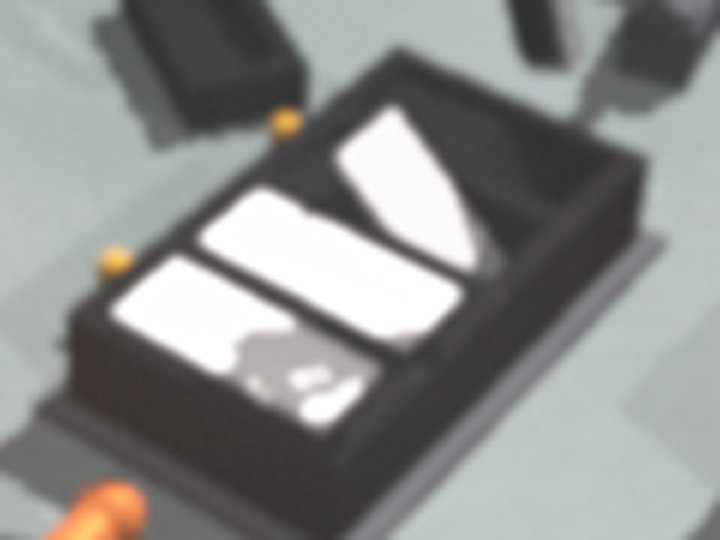

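Plate 3 now leans, with its raised end from (337,158) to (395,107) in the crop. Plates 1 and 2 are still flat. My tilt had the wrong sign, so I will correct it and check the raised end against the prediction.

```bash
cat >> h.py <<'E'
BX=np.array([np.cos(np.radians(-3.5)),np.sin(np.radians(-3.5))]);BY=np.array([-BX[1],BX[0]])
def blk(i,x,y=0):  # x,y (m) from pivot edge of channel i
    return np.array([.538,-.0344])+BY*(.0555*(i-2)+y)+BX*(.005+x)
def grip(i,d=.010,t=20,ta=.064):
    g=np.array([*blk(i,-.039*.766+d*.766+.0025*.643),.048+(.039-d)*.643+.0025*.766])
    a=np.radians(t); return g+ta*np.array([*(BX*np.sin(a)),np.cos(a)])
E
python3 - <<'E'
from h import *
for y in(.02,-.02): print(proj([*blk(3,-.0266,y),.077],'scene'), )
for c in((395,107),(337,158)): print((np.array(c)+.5)/6-.5+[215,180], back(*((np.array(c)+.5)/6-.5+[215,180]),.077,'scene'))
print(blk(3,-.0266,.02),blk(3,-.0266,-.02))
g=grip(3); a=np.radians(20); print(g)
delta(g+.05*np.array([*(BX*np.sin(a)),np.cos(a)]),-3.5,20)
E
```

```text
[[279.4761 197.5107]]
[[270.3    205.2319]]
[280.4167 197.4167] [0.5228 0.044  0.077 ]
[270.75   205.9167] [0.5209 0.0007 0.077 ]
[0.521  0.0423] [0.5186 0.0024]
[0.5477 0.0206 0.1287]
t 17.62 tcp [0.5979 0.0165 0.2378] F [ 0.4 -0.6  0.7] gap 0.652 gf 0.0 d_cm [5.24 0.1  4.71] turn [ 0.  39.8  0.1]
```

```bash
python3 -m inch '[{"dx":0,"dy":0,"dz":0,"wx":0,"wy":10,"wz":0},{"dx":0,"dy":0,"dz":0,"wx":0,"wy":10,"wz":0},{"dx":0,"dy":0,"dz":0,"wx":0,"wy":10,"wz":0},{"dx":0,"dy":0,"dz":0,"wx":0,"wy":10,"wz":0},{"dx":0,"dy":0,"dz":0,"wx":0,"wy":0,"wz":0}]' |grep gap
python3 - <<'E'
from h import *
delta(grip(3),-3.5,20)
E
```

```text
finger_gap: 0.647
t 18.25 tcp [0.6006 0.016  0.2369] F [ 0.4 -0.2 -0.1] gap 0.647 gf 0.0 d_cm [ 1.3   0.15 11.99] turn [-0.  0.  0.]
```

```bash
python3 -m inch '[{"dx":1.3,"dy":0.15,"dz":2,"wx":0,"wy":0,"wz":0},{"dx":0,"dy":0,"dz":4,"wx":0,"wy":0,"wz":0},{"dx":0,"dy":0,"dz":3,"wx":0,"wy":0,"wz":0},{"dx":0,"dy":0,"dz":2,"wx":0,"wy":0,"wz":0},{"dx":0,"dy":0,"dz":1,"wx":0,"wy":0,"wz":0},{"dx":0,"dy":0,"dz":0,"wx":0,"wy":0,"wz":0}]'
python3 -m inch '[{"dx":0,"dy":0,"dz":0,"wx":0,"wy":0,"wz":0},{"dx":0,"dy":0,"dz":0,"wx":0,"wy":0,"wz":0},{"dx":0,"dy":0,"dz":0,"wx":0,"wy":0,"wz":0},{"dx":0,"dy":0,"dz":0,"wx":0,"wy":0,"wz":0}]' 0.2 50
python3 -c "
from h import *
delta(grip(3),-3.5,20)"
```

```text
t: 19.0
tcp_pos: [0.5454, 0.0211, 0.13]
tool_rot: [0.03, 0.984, 0.005, -0.174]
force: [-0.2, -1.1, 0.3]
finger_gap: 0.647
gripper_force: 0.0
t: 19.5
tcp_pos: [0.5467, 0.0209, 0.1311]
tool_rot: [0.03, 0.985, 0.005, -0.172]
force: [1.0, 0.1, 6.0]
finger_gap: 0.445
gripper_force: 50.4
t 19.5 tcp [0.5467 0.0209 0.1311] F [1.  0.1 6. ] gap 0.445 gf 50.4 d_cm [-0.17 -0.02  0.19] turn [-0.   0.1  0. ]
```

```bash
python3 -m inch '[{"dx":0.7,"dy":0,"dz":-1.9,"wx":0,"wy":0,"wz":0},{"dx":1,"dy":0,"dz":-2.8,"wx":0,"wy":0,"wz":0},{"dx":1.4,"dy":0,"dz":-3.8,"wx":0,"wy":0,"wz":0},{"dx":0,"dy":0,"dz":0,"wx":0,"wy":-10,"wz":0},{"dx":0,"dy":0,"dz":0,"wx":0,"wy":-10,"wz":0},{"dx":0,"dy":0,"dz":0,"wx":0,"wy":-10,"wz":0},{"dx":0,"dy":0,"dz":0,"wx":0,"wy":-10,"wz":0},{"dx":0,"dy":0,"dz":0,"wx":0,"wy":0,"wz":0}]' 
cat >> h.py <<'E'
CX=np.array([np.cos(np.radians(8.8)),np.sin(np.radians(8.8))]);CY=np.array([-CX[1],CX[0]]);C0=np.array([.519,.3547])
def place(k,gx=-.040,t=-20,ta=.066,up=0.):
    a=np.radians(t); return np.array([*(C0+CX*gx),.0225+.005*(k-1)+up])+ta*np.array([*(CX*np.sin(a)),np.cos(a)])
E
python3 - <<'E'
from h import *
im=eyes.snapshot('scene'); crop(im,(215,110,365,230),4,'pics/h3.png')
delta(place(1,up=.1),8.8,-20)
E
```

```text
t: 20.5
tcp_pos: [0.5425, 0.0218, 0.2202]
tool_rot: [0.03, 0.985, -0.005, 0.17]
force: [-0.5, -0.9, -2.0]
finger_gap: 0.445
gripper_force: 50.5
t 20.55 tcp [0.5445 0.0213 0.2206] F [ 0.7  0.1 -2.1] gap 0.448 gf 50.5 d_cm [11.27 31.79 -0.19] turn [ -4.1  -0.3 -11.5]
```

View pics/h3.png

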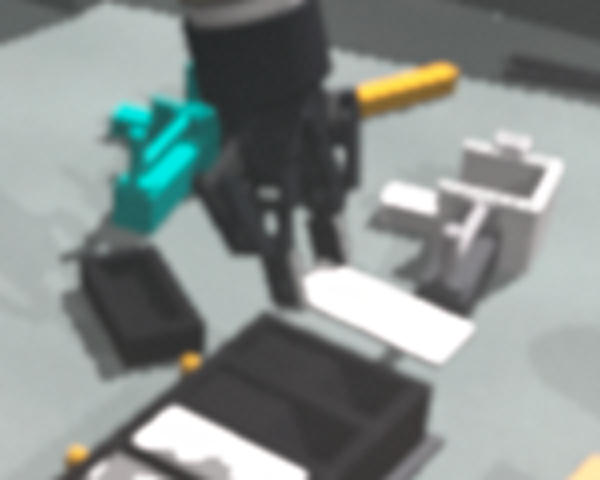

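Plate 3 is held level in the fingers, from (305,285) to (470,330), and the carrier cavity is clear. Next I carry it over.

```bash
python3 -m inch '[{"dx":1.6,"dy":4.5,"dz":0,"wx":0,"wy":0,"wz":0},{"dx":1.6,"dy":4.5,"dz":0,"wx":0,"wy":0,"wz":0},{"dx":1.6,"dy":4.5,"dz":0,"wx":0,"wy":0,"wz":0},{"dx":1.6,"dy":4.5,"dz":0,"wx":0,"wy":0,"wz":0},{"dx":1.6,"dy":4.5,"dz":0,"wx":0,"wy":0,"wz":0},{"dx":1.6,"dy":4.5,"dz":0,"wx":0,"wy":0,"wz":0},{"dx":1.6,"dy":4.5,"dz":0,"wx":0,"wy":0,"wz":0},{"dx":0,"dy":0,"dz":0,"wx":-2,"wy":-0.1,"wz":-5.8},{"dx":0,"dy":0,"dz":0,"wx":-2,"wy":-0.2,"wz":-5.8},{"dx":0,"dy":0,"dz":0,"wx":0,"wy":0,"wz":0}]' |grep gap
python3 - <<'E'
from h import *
delta(place(1,up=.05),8.8,-20)
im=eyes.snapshot('top'); crop(im,(100,125,200,200),8,'pics/pl3.png')
E
```

```text
finger_gap: 0.441
t 21.8 tcp [0.4609 0.3422 0.1824] F [-0.6 -0.3 -1.7] gap 0.441 gf 50.8 d_cm [1.96 0.37 4.37] turn [-0.3  0.3 -0. ]
```

View pics/pl3.png

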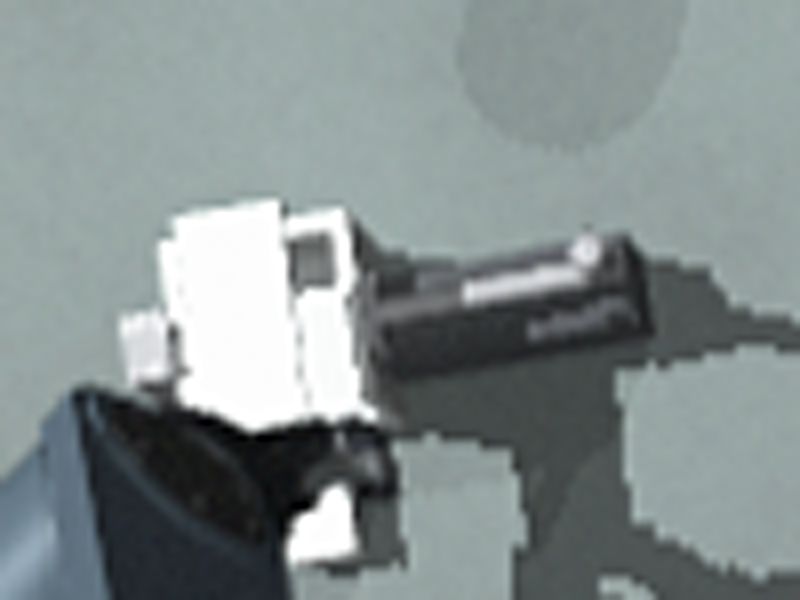

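The top view shows the plate level over the carrier, its far end from (170,215) to (285,200), and the bolt drawn right back with its knob at (588,250).

```bash
python3 - <<'E'
from h import *
s=sense();p=s['tcp_pos'];a=np.radians(20)
g=p-.066*np.array([*(-CX*np.sin(a)),np.cos(a)])
e=g[:2]+CX*.09
o=lambda q:((np.array(q)+.5)/8-.5+[100,125])
for q in((170,215),(285,200)): print(back(*o(q),g[2]+.0025,'top'))
print('pred end corners',e+CY*.02,e-CY*.02,g)
E
```

```text
[0.5729 0.3789 0.1229]
[0.5771 0.3356 0.1229]
pred end corners [0.5691 0.3791] [0.5752 0.3396] [0.4832 0.3456 0.1204]
```

```bash
python3 -m inch '[{"dx":1,"dy":0.2,"dz":2.2,"wx":0,"wy":0,"wz":0},{"dx":0.9,"dy":0.2,"dz":2.2,"wx":-0.3,"wy":0.3,"wz":0},{"dx":0.7,"dy":0,"dz":1.9,"wx":0,"wy":0,"wz":0},{"dx":0.7,"dy":0,"dz":1.9,"wx":0,"wy":0,"wz":0},{"dx":0,"dy":0,"dz":0,"wx":0,"wy":0,"wz":0},{"dx":0,"dy":0,"dz":0,"wx":0,"wy":0,"wz":0}]'
for i in 1 2 3 ; do python3 -m inch '[{"dx":0.1,"dy":0,"dz":0.28,"wx":0,"wy":0,"wz":0},{"dx":0,"dy":0,"dz":0,"wx":0,"wy":0,"wz":0}]' | egrep 'tcp|force: \['; done
python3 -c "
from h import *
delta(place(1),8.8,-20)"
```

```text
t: 22.6
tcp_pos: [0.4572, 0.3455, 0.0943]
tool_rot: [-0.076, 0.982, 0.014, 0.173]
force: [0.6, -0.1, -1.0]
finger_gap: 0.446
gripper_force: 50.8
tcp_pos: [0.4566, 0.3453, 0.0913]
force: [-0.4, 0.3, -1.0]
tcp_pos: [0.4564, 0.3451, 0.0878]
force: [-0.4, 0.5, -1.7]
tcp_pos: [0.4563, 0.3451, 0.0846]
force: [0.4, 0.4, -1.8]
t 23.35 tcp [0.4563 0.3451 0.0846] F [ 0.4  0.4 -1.8] gap 0.442 gf 50.8 d_cm [-0.08 -0.01  0.03] turn [ 0.1 -0.1  0.1]
```

```bash
for i in 1 2 3 4 5; do python3 -m inch '[{"dx":0.03,"dy":0,"dz":0.1,"wx":0,"wy":0,"wz":0},{"dx":0,"dy":0,"dz":0,"wx":0,"wy":0,"wz":0}]' | egrep 'tcp|force: \['; done
```

```text
tcp_pos: [0.4565, 0.3453, 0.0838]
force: [-0.0, -0.3, -1.6]
tcp_pos: [0.4566, 0.3453, 0.0828]
force: [0.0, 0.1, -0.9]
tcp_pos: [0.4566, 0.3453, 0.0826]
force: [-2.4, -1.3, 6.2]
tcp_pos: [0.4566, 0.3453, 0.0825]
force: [-4.4, -2.5, 12.5]
tcp_pos: [0.4565, 0.3453, 0.0824]
force: [-6.4, -3.2, 19.3]
```

```bash
python3 -m inch '[{"dx":-0.1,"dy":0,"dz":-0.25,"wx":0,"wy":0,"wz":0},{"dx":0,"dy":0,"dz":0,"wx":0,"wy":0,"wz":0},{"dx":0,"dy":0,"dz":0,"wx":0,"wy":0,"wz":0},{"dx":0,"dy":0,"dz":0,"wx":0,"wy":0,"wz":0}]' 0.65|egrep 'tcp|force|gap'
python3 -m inch '[{"dx":-0.7,"dy":0,"dz":-1.9,"wx":0,"wy":0,"wz":0},{"dx":-1.7,"dy":0,"dz":-4.7,"wx":0,"wy":0,"wz":0},{"dx":-1.7,"dy":0,"dz":-4.7,"wx":0,"wy":0,"wz":0},{"dx":0,"dy":0,"dz":0,"wx":0,"wy":10,"wz":0},{"dx":0,"dy":0,"dz":0,"wx":0,"wy":10,"wz":0},{"dx":0,"dy":-4,"dz":0,"wx":0,"wy":0,"wz":6},{"dx":0,"dy":-5,"dz":0,"wx":0,"wy":0,"wz":6.3},{"dx":-2,"dy":-5,"dz":0,"wx":0,"wy":0,"wz":0},{"dx":-2,"dy":-5,"dz":0,"wx":0,"wy":0,"wz":0},{"dx":-2,"dy":-5,"dz":0,"wx":0,"wy":0,"wz":0}]' 
python3 - <<'E'
from h import *
delta([*blk(2,.033),.13],-3.5,0)
a=eyes.snapshot('top'); 
b=cv2.resize(a[130:210,100:200],None,fx=4,fy=4,interpolation=cv2.INTER_CUBIC);c=cv2.resize(a[130:210,200:300],None,fx=4,fy=4,interpolation=cv2.INTER_CUBIC)
cv2.imwrite('pics/pl3b.png',np.hstack([b,c])[:,:,::-1])
E
```

```text
tcp_pos: [0.4568, 0.3452, 0.0819]
force: [-0.6, 0.6, 0.1]
finger_gap: 0.65
gripper_force: 0.0
t: 26.35
tcp_pos: [0.5169, 0.1008, 0.2021]
tool_rot: [0.029, 1.0, 0.0, -0.0]
force: [0.3, 0.2, 0.3]
finger_gap: 0.649
gripper_force: 0.0
t 26.35 tcp [0.5169 0.1008 0.2021] F [0.3 0.2 0.3] gap 0.649 gf 0.0 d_cm [ -6.71 -13.38   7.19] turn [ 0.  -0.   0.1]
```

View pics/pl3b.png

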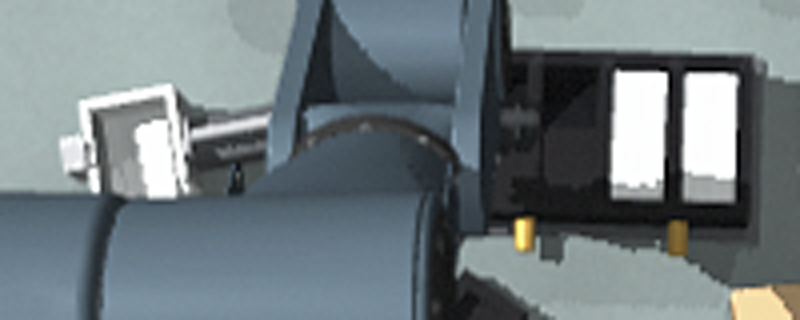

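Plate 3 lies in the carrier, with its lit part at (152,160). Plates 2 and 1 are still flat at (640,135) and (710,135). Next is pressing plate 2.

```bash
python3 -m inch '[{"dx":-2.3,"dy":-4.5,"dz":0,"wx":0,"wy":0,"wz":0},{"dx":-2.2,"dy":-4.5,"dz":0,"wx":0,"wy":0,"wz":0},{"dx":-2.2,"dy":-4.4,"dz":0,"wx":0,"wy":0,"wz":0},{"dx":0,"dy":0,"dz":4,"wx":0,"wy":0,"wz":0},{"dx":0,"dy":0,"dz":2.5,"wx":0,"wy":0,"wz":0},{"dx":0,"dy":0,"dz":0,"wx":0,"wy":0,"wz":0}]' 0
python3 -c "
from h import *
delta([*blk(2,.033),.107],-3.5,0)"
```

```text
t: 27.15
tcp_pos: [0.574, -0.035, 0.135]
tool_rot: [0.03, 1.0, 0.001, -0.003]
force: [-0.0, -0.3, -0.7]
finger_gap: 0.001
gripper_force: 0.0
t 27.15 tcp [ 0.574 -0.035  0.135] F [-0.  -0.3 -0.7] gap 0.001 gf 0.0 d_cm [-0.22 -0.17  2.8 ] turn [ 0.1 -0.3  0.1]
```

Then press, rise, open, and tilt by +20, all in one sequence.

```bash
python3 -m inch '[{"dx":-0.1,"dy":-0.1,"dz":0.4,"wx":0,"wy":0,"wz":0},{"dx":0,"dy":0,"dz":0.4,"wx":0,"wy":0,"wz":0},{"dx":0,"dy":0,"dz":0.4,"wx":0,"wy":0,"wz":0},{"dx":0,"dy":0,"dz":0.4,"wx":0,"wy":0,"wz":0},{"dx":0,"dy":0,"dz":0.4,"wx":0,"wy":0,"wz":0},{"dx":0,"dy":0,"dz":0.4,"wx":0,"wy":0,"wz":0},{"dx":0,"dy":0,"dz":0.3,"wx":0,"wy":0,"wz":0},{"dx":0,"dy":0,"dz":0,"wx":0,"wy":0,"wz":0},{"dx":0,"dy":0,"dz":0,"wx":0,"wy":0,"wz":0}]'
python3 -m inch '[{"dx":0,"dy":0,"dz":-3,"wx":0,"wy":0,"wz":0},{"dx":0,"dy":0,"dz":-5,"wx":0,"wy":0,"wz":0},{"dx":0,"dy":0,"dz":-5,"wx":0,"wy":0,"wz":0},{"dx":0,"dy":0,"dz":0,"wx":0,"wy":10,"wz":0},{"dx":0,"dy":0,"dz":0,"wx":0,"wy":10,"wz":0},{"dx":0,"dy":0,"dz":0,"wx":0,"wy":0,"wz":0}]' 0.65
python3 - <<'E'
from h import *
delta(grip(2),-3.5,20)
im=eyes.snapshot('scene'); crop(im,(215,180,335,270),5,'pics/p2.png')
E
```

```text
t: 28.28
tcp_pos: [0.5764, -0.0363, 0.1102]
tool_rot: [0.03, 1.0, 0.0, -0.0]
force: [0.0, -0.0, 0.5]
finger_gap: 0.004
gripper_force: 0.0
t: 29.02
tcp_pos: [0.5779, -0.0366, 0.2394]
tool_rot: [0.029, 0.985, 0.005, -0.173]
force: [0.2, -0.0, 0.5]
finger_gap: 0.649
gripper_force: 0.0
t 29.02 tcp [ 0.5779 -0.0366  0.2394] F [ 0.2 -0.   0.5] gap 0.649 gf 0.0 d_cm [-0.61 -0.02 11.56] turn [-0.   0.1  0.1]
```

View pics/p2.png

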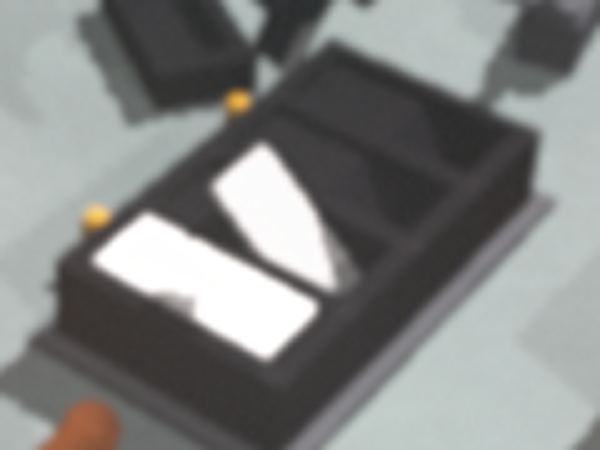

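Plate 2 leans, with its raised end from (212,185) to (265,143). Next is gripping it.

```bash
python3 -m inch '[{"dx":-0.6,"dy":0,"dz":2,"wx":0,"wy":0,"wz":0},{"dx":0,"dy":0,"dz":4,"wx":0,"wy":0,"wz":0},{"dx":0,"dy":0,"dz":3,"wx":0,"wy":0,"wz":0},{"dx":0,"dy":0,"dz":1.6,"wx":0,"wy":0,"wz":0},{"dx":0,"dy":0,"dz":0.9,"wx":0,"wy":0,"wz":0},{"dx":0,"dy":0,"dz":0,"wx":0,"wy":0,"wz":0}]' | grep tcp
python3 -m inch '[{"dx":0,"dy":0,"dz":0,"wx":0,"wy":0,"wz":0},{"dx":0,"dy":0,"dz":0,"wx":0,"wy":0,"wz":0},{"dx":0,"dy":0,"dz":0,"wx":0,"wy":0,"wz":0},{"dx":0,"dy":0,"dz":0,"wx":0,"wy":0,"wz":0}]' 0.2 50
python3 -c "
from h import *
delta(grip(2),-3.5,20)"
python3 -m inch '[{"dx":0.7,"dy":0,"dz":-1.9,"wx":0,"wy":0,"wz":0},{"dx":1,"dy":0,"dz":-2.8,"wx":0,"wy":0,"wz":0},{"dx":1.4,"dy":0,"dz":-3.8,"wx":0,"wy":0,"wz":0},{"dx":0,"dy":0,"dz":0,"wx":0,"wy":-10,"wz":0},{"dx":0,"dy":0,"dz":0,"wx":0,"wy":-10,"wz":0},{"dx":0,"dy":0,"dz":0,"wx":0,"wy":-10,"wz":0},{"dx":0,"dy":0,"dz":0,"wx":0,"wy":-10,"wz":0},{"dx":0,"dy":0,"dz":0,"wx":0,"wy":0,"wz":0}]' 
python3 -c "
from h import *
delta(place(2,up=.1),8.8,-20)"
```

```text
tcp_pos: [0.5422, -0.0342, 0.1301]
t: 30.32
tcp_pos: [0.5435, -0.0344, 0.1312]
tool_rot: [0.029, 0.984, 0.005, -0.173]
force: [1.0, -0.0, 5.9]
finger_gap: 0.444
gripper_force: 50.4
t 30.32 tcp [ 0.5435 -0.0344  0.1312] F [ 1.  -0.   5.9] gap 0.444 gf 50.4 d_cm [-0.16 -0.03  0.2 ] turn [-0.   0.1  0.1]
t: 31.32
tcp_pos: [0.5397, -0.0335, 0.2203]
tool_rot: [0.03, 0.985, -0.004, 0.17]
force: [-0.4, 0.4, -1.8]
finger_gap: 0.446
gripper_force: 50.5
t 31.32 tcp [ 0.5397 -0.0335  0.2203] F [-0.4  0.4 -1.8] gap 0.446 gf 50.5 d_cm [10.95 37.29 -0.53] turn [ -4.   -0.4 -11.5]
```

```bash
python3 -m inch '[{"dx":1.3,"dy":4.6,"dz":0,"wx":0,"wy":0,"wz":0},{"dx":1.3,"dy":4.6,"dz":0,"wx":0,"wy":0,"wz":0},{"dx":1.3,"dy":4.6,"dz":0,"wx":0,"wy":0,"wz":0},{"dx":1.3,"dy":4.6,"dz":0,"wx":0,"wy":0,"wz":0},{"dx":1.3,"dy":4.6,"dz":0,"wx":0,"wy":0,"wz":0},{"dx":1.3,"dy":4.6,"dz":0,"wx":0,"wy":0,"wz":0},{"dx":1.3,"dy":4.6,"dz":0,"wx":0,"wy":0,"wz":0},{"dx":1.3,"dy":4.6,"dz":0,"wx":-2,"wy":-0.1,"wz":-5.8},{"dx":0,"dy":0,"dz":0,"wx":-2,"wy":-0.2,"wz":-5.8},{"dx":0,"dy":0,"dz":0,"wx":0,"wy":0,"wz":0}]' |grep gap
python3 - <<'E'
from h import *
delta(place(2,up=.01),8.8,-20)
im=eyes.snapshot('top'); cv2.imwrite('pics/raw2.png',im[:,:,::-1])
# plate's far-end corners from white blob at plate height
s=sense();a=np.radians(20);g=s['tcp_pos']-.064*np.array([*(-CX*np.sin(a)),np.cos(a)])
sub=cv2.resize(im[125:185,100:160],None,fx=4,fy=4); m=((sub.min(2)>200)*255).astype('uint8')
c=max(cv2.findContours(m,0,2)[0],key=cv2.contourArea)[:,0]
w=np.array([back(*((q+.5)/4-.5+[100,125]),g[2]+.0025,'top')[:2] for q in c]); r=w-g[:2]
print('extent along x',(r@CX).max(),'y at far end',[(r@CY)[(r@CX)>(r@CX).max()-.01].min(),(r@CY)[(r@CX)>(r@CX).max()-.01].max()],g)
E
```

```text
finger_gap: 0.443
t 32.58 tcp [0.4676 0.3395 0.1855] F [-0.3 -0.1 -1.1] gap 0.443 gf 50.8 d_cm [3.85 0.76 7.75] turn [-0.3  0.2  0.1]
extent along x 0.09325356246479292 y at far end [np.float64(-0.02094851875852636), np.float64(0.019069922270185356)] [0.4893 0.3423 0.1254]
```

```bash
python3 -m inch '[{"dx":1,"dy":0.75,"dz":-0.35,"wx":-0.3,"wy":0.2,"wz":0},{"dx":1,"dy":0,"dz":2.8,"wx":0,"wy":0,"wz":0},{"dx":1,"dy":0,"dz":2.8,"wx":0,"wy":0,"wz":0},{"dx":0.8,"dy":0,"dz":2.4,"wx":0,"wy":0,"wz":0},{"dx":0,"dy":0,"dz":0,"wx":0,"wy":0,"wz":0},{"dx":0,"dy":0,"dz":0,"wx":0,"wy":0,"wz":0}]' | grep gap
python3 -c "
from h import *
delta(place(2,ta=.064),8.8,-20)"
for i in 1 2 ; do python3 -m inch '[{"dx":0.1,"dy":0,"dz":0.28,"wx":0,"wy":0,"wz":0},{"dx":0,"dy":0,"dz":0,"wx":0,"wy":0,"wz":0}]' | egrep 'tcp|force: \['; done
```

```text
finger_gap: 0.447
t 33.38 tcp [0.4567 0.345  0.1011] F [-0.1  0.5 -1.7] gap 0.447 gf 50.8 d_cm [0.35 0.   1.31] turn [0.2 0.1 0.1]
tcp_pos: [0.4567, 0.345, 0.0982]
force: [0.5, -0.0, -2.1]
tcp_pos: [0.4566, 0.345, 0.0945]
force: [-0.1, 0.0, -0.8]
```

Contact is expected near z = 0.0877.

```bash
python3 -m inch '[{"dx":0.15,"dy":0,"dz":0.4,"wx":0,"wy":0,"wz":0},{"dx":0,"dy":0,"dz":0,"wx":0,"wy":0,"wz":0}]' | egrep 'tcp|force: \['; for i in 1 2 3 4; do python3 -m inch '[{"dx":0.03,"dy":0,"dz":0.1,"wx":0,"wy":0,"wz":0},{"dx":0,"dy":0,"dz":0,"wx":0,"wy":0,"wz":0}]' | egrep 'tcp|force: \['; done
```

```text
tcp_pos: [0.457, 0.3452, 0.0908]
force: [-0.1, 0.3, 3.4]
tcp_pos: [0.4569, 0.3452, 0.0906]
force: [-2.5, -1.0, 10.8]
tcp_pos: [0.457, 0.3453, 0.09]
force: [-3.0, -1.6, 13.7]
tcp_pos: [0.4571, 0.3452, 0.0894]
force: [-4.1, -2.3, 18.1]
tcp_pos: [0.4572, 0.3452, 0.0886]
force: [-5.4, -3.6, 18.3]
```

```bash
python3 -m inch '[{"dx":0,"dy":0,"dz":-0.1,"wx":0,"wy":0,"wz":0},{"dx":0,"dy":0,"dz":0,"wx":0,"wy":0,"wz":0},{"dx":0,"dy":0,"dz":0,"wx":0,"wy":0,"wz":0},{"dx":0,"dy":0,"dz":0,"wx":0,"wy":0,"wz":0}]' 0.65|egrep 'tcp|force|gap'
python3 -m inch '[{"dx":-0.7,"dy":0,"dz":-1.9,"wx":0,"wy":0,"wz":0},{"dx":-1.7,"dy":0,"dz":-4.7,"wx":0,"wy":0,"wz":0},{"dx":-1.7,"dy":0,"dz":-4.7,"wx":0,"wy":0,"wz":0},{"dx":0,"dy":0,"dz":0,"wx":0,"wy":10,"wz":0},{"dx":0,"dy":0,"dz":0,"wx":0,"wy":10,"wz":0},{"dx":0,"dy":-4,"dz":0,"wx":0,"wy":0,"wz":6},{"dx":0,"dy":-5,"dz":0,"wx":0,"wy":0,"wz":6.3},{"dx":-2,"dy":-5,"dz":0,"wx":0,"wy":0,"wz":0},{"dx":-2,"dy":-5,"dz":0,"wx":0,"wy":0,"wz":0},{"dx":-2,"dy":-5,"dz":0,"wx":0,"wy":0,"wz":0}]' | grep tcp
python3 -m inch '[{"dx":-2,"dy":-5,"dz":0,"wx":0,"wy":0,"wz":0},{"dx":-2,"dy":-5,"dz":0,"wx":0,"wy":0,"wz":0},{"dx":-2,"dy":-5,"dz":0,"wx":0,"wy":0,"wz":0},{"dx":0,"dy":-2,"dz":0,"wx":0,"wy":0,"wz":0},{"dx":0,"dy":0,"dz":0,"wx":0,"wy":0,"wz":0}]' 0 | grep tcp
python3 - <<'E'
from h import *
delta([*blk(1,.033),.135],-3.5,0)
a=eyes.snapshot('scene'); t=eyes.snapshot('top')
f=lambda im,b:cv2.resize(im[b[1]:b[3],b[0]:b[2]],(400,300),interpolation=cv2.INTER_CUBIC)
cv2.imwrite('pics/chk.png',np.vstack([np.hstack([f(a,(300,135,364,183)),f(a,(215,180,335,270))]),np.hstack([f(t,(105,140,181,197)),f(t,(205,135,285,195))])])[:,:,::-1])
E
```

```text
tcp_pos: [0.4562, 0.3448, 0.0865]
force: [0.4, 0.1, -0.3]
finger_gap: 0.653
gripper_force: 0.0
tcp_pos: [0.5165, 0.1004, 0.2065]
tcp_pos: [0.5655, -0.072, 0.206]
t 37.5 tcp [ 0.5655 -0.072   0.206 ] F [-0.4  0.5  0.7] gap 0.005 gf 0.0 d_cm [-0.83 -1.99  7.09] turn [ 0.1 -0.1  0. ]
```

View pics/chk.png

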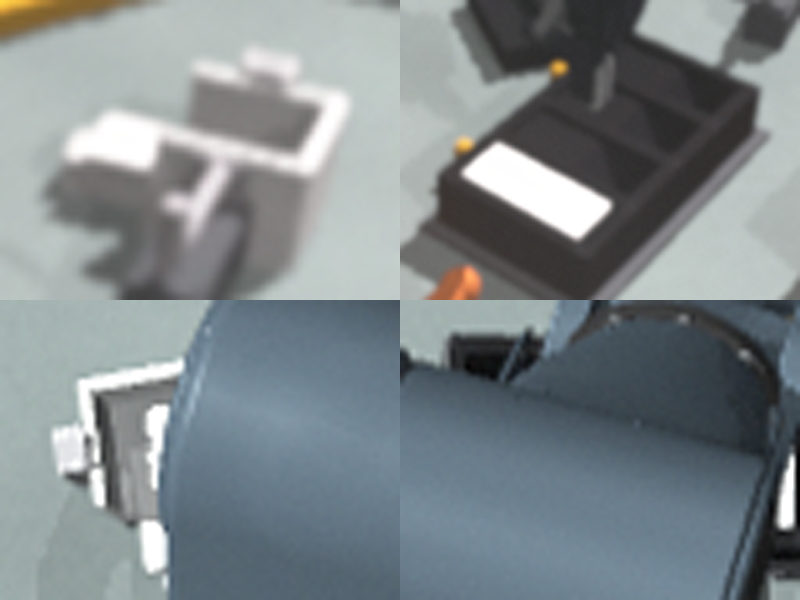

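The plates lie on the tongue, with their near end at (65,150) to (110,110) in the top-left panel. Plate 1 is still flat in its channel. Next is pressing it.

```bash
python3 -m inch '[{"dx":-0.9,"dy":-2,"dz":3,"wx":0,"wy":0,"wz":0},{"dx":0,"dy":0,"dz":4,"wx":0,"wy":0,"wz":0},{"dx":0,"dy":0,"dz":0.4,"wx":0,"wy":0,"wz":0},{"dx":0,"dy":0,"dz":0.4,"wx":0,"wy":0,"wz":0},{"dx":0,"dy":0,"dz":0.4,"wx":0,"wy":0,"wz":0},{"dx":0,"dy":0,"dz":0.4,"wx":0,"wy":0,"wz":0},{"dx":0,"dy":0,"dz":0.4,"wx":0,"wy":0,"wz":0},{"dx":0,"dy":0,"dz":0.4,"wx":0,"wy":0,"wz":0},{"dx":0,"dy":0,"dz":0.3,"wx":0,"wy":0,"wz":0},{"dx":0,"dy":0,"dz":0,"wx":0,"wy":0,"wz":0}]'
python3 -m inch '[{"dx":0,"dy":0,"dz":0,"wx":0,"wy":0,"wz":0},{"dx":0,"dy":0,"dz":-3,"wx":0,"wy":0,"wz":0},{"dx":0,"dy":0,"dz":-5,"wx":0,"wy":0,"wz":0},{"dx":0,"dy":0,"dz":-5,"wx":0,"wy":0,"wz":0},{"dx":0,"dy":0,"dz":0,"wx":0,"wy":10,"wz":0},{"dx":0,"dy":0,"dz":0,"wx":0,"wy":10,"wz":0},{"dx":0,"dy":0,"dz":0,"wx":0,"wy":0,"wz":0}]' 0.65
python3 - <<'E'
from h import *
delta(grip(1),-3.5,20)
im=eyes.snapshot('scene'); cv2.imwrite('pics/raw1.png',im[:,:,::-1])
sub=cv2.resize(im[195:265,220:310],None,fx=4,fy=4); m=((sub.min(2)>150)*255).astype('uint8')
m[:,:]=cv2.morphologyEx(m,cv2.MORPH_OPEN,np.ones((5,5)))
for c in cv2.findContours(m,0,2)[0]:
    if cv2.contourArea(c)>500: print(cv2.contourArea(c),[tuple(((q+.5)/4-.5+[220,195]).round(1)) for q in cv2.approxPolyDP(c,6,True)[:,0]])
print('pred raised end',[proj([*blk(1,-.0266,y),.077],'scene')[0] for y in(.02,-.02)])
E
```

```text
t: 38.85
tcp_pos: [0.5739, -0.0915, 0.109]
tool_rot: [0.029, 1.0, 0.001, -0.0]
force: [-0.2, 0.1, 0.4]
finger_gap: -0.001
gripper_force: 0.0
t: 39.72
tcp_pos: [0.5754, -0.0918, 0.2386]
tool_rot: [0.028, 0.985, 0.006, -0.172]
force: [0.3, 0.1, -0.1]
finger_gap: 0.648
gripper_force: 0.0
t 39.73 tcp [ 0.5754 -0.0918  0.2386] F [ 0.3  0.1 -0.1] gap 0.648 gf 0.0 d_cm [-0.48 -0.05 11.51] turn [0.  0.1 0.2]
5301.0 [(np.float64(309.4), np.float64(238.6)), (np.float64(284.6), np.float64(264.4)), (np.float64(309.4), np.float64(264.4))]
6733.5 [(np.float64(252.1), np.float64(220.4)), (np.float64(242.9), np.float64(228.1)), (np.float64(243.1), np.float64(231.1)), (np.float64(253.4), np.float64(244.1)), (np.float64(268.1), np.float64(251.4)), (np.float64(267.9), np.float64(242.9)), (np.float64(263.1), np.float64(231.9)), (np.float64(254.9), np.float64(220.9))]
12456.5 [(np.float64(234.6), np.float64(194.6)), (np.float64(219.6), np.float64(194.6)), (np.float64(219.6), np.float64(246.6)), (np.float64(224.1), np.float64(242.9)), (np.float64(223.4), np.float64(236.4)), (np.float64(230.9), np.float64(222.6)), (np.float64(237.1), np.float64(221.1)), (np.float64(253.1), np.float64(207.9)), (np.float64(249.1), np.float64(203.6)), (np.float64(239.9), np.float64(204.9))]
pred raised end [array([252.7492, 219.9998]), array([242.0727, 228.9836])]
```

The raised end measures (253,220) to (243,229), as predicted. I grip it.

```bash
python3 -m inch '[{"dx":-0.5,"dy":0,"dz":2,"wx":0,"wy":0,"wz":0},{"dx":0,"dy":0,"dz":4,"wx":0,"wy":0,"wz":0},{"dx":0,"dy":0,"dz":3,"wx":0,"wy":0,"wz":0},{"dx":0,"dy":0,"dz":1.6,"wx":0,"wy":0,"wz":0},{"dx":0,"dy":0,"dz":0.8,"wx":0,"wy":0,"wz":0},{"dx":0,"dy":0,"dz":0,"wx":0,"wy":0,"wz":0}]' | grep tcp
python3 -m inch '[{"dx":0,"dy":0,"dz":0,"wx":0,"wy":0,"wz":0},{"dx":0,"dy":0,"dz":0,"wx":0,"wy":0,"wz":0},{"dx":0,"dy":0,"dz":0,"wx":0,"wy":0,"wz":0},{"dx":0,"dy":0,"dz":0,"wx":0,"wy":0,"wz":0}]' 0.2 50
python3 -m inch '[{"dx":0.7,"dy":0,"dz":-1.9,"wx":0,"wy":0,"wz":0},{"dx":1,"dy":0,"dz":-2.8,"wx":0,"wy":0,"wz":0},{"dx":1.4,"dy":0,"dz":-3.8,"wx":0,"wy":0,"wz":0},{"dx":0,"dy":0,"dz":0,"wx":0,"wy":-10,"wz":0},{"dx":0,"dy":0,"dz":0,"wx":0,"wy":-10,"wz":0},{"dx":0,"dy":0,"dz":0,"wx":0,"wy":-10,"wz":0},{"dx":0,"dy":0,"dz":0,"wx":0,"wy":-10,"wz":0},{"dx":0,"dy":0,"dz":0,"wx":0,"wy":0,"wz":0}]' 
python3 -c "
from h import *
delta(place(3,up=.1),8.8,-20)"
```

```text
tcp_pos: [0.5401, -0.0897, 0.1308]
t: 41.02
tcp_pos: [0.5409, -0.0899, 0.1317]
tool_rot: [0.028, 0.985, 0.005, -0.172]
force: [1.2, -0.1, 7.0]
finger_gap: 0.448
gripper_force: 50.3
t: 42.02
tcp_pos: [0.5368, -0.0886, 0.2208]
tool_rot: [0.029, 0.985, -0.003, 0.171]
force: [-0.5, 0.8, -0.8]
finger_gap: 0.445
gripper_force: 50.5
t 42.02 tcp [ 0.5368 -0.0886  0.2208] F [-0.5  0.8 -0.8] gap 0.445 gf 50.5 d_cm [10.83 42.82 -0.88] turn [ -3.9  -0.3 -11.5]
```

```bash
python3 -m inch '[{"dx":1.2,"dy":4.7,"dz":0,"wx":0,"wy":0,"wz":0},{"dx":1.2,"dy":4.7,"dz":0,"wx":0,"wy":0,"wz":0},{"dx":1.2,"dy":4.7,"dz":0,"wx":0,"wy":0,"wz":0},{"dx":1.2,"dy":4.7,"dz":0,"wx":0,"wy":0,"wz":0},{"dx":1.2,"dy":4.7,"dz":0,"wx":0,"wy":0,"wz":0},{"dx":1.2,"dy":4.7,"dz":0,"wx":0,"wy":0,"wz":0},{"dx":1.2,"dy":4.7,"dz":0,"wx":0,"wy":0,"wz":0},{"dx":1.2,"dy":4.7,"dz":0,"wx":-2,"wy":-0.1,"wz":-5.8},{"dx":1.2,"dy":4.7,"dz":0,"wx":-2,"wy":-0.2,"wz":-5.8},{"dx":0,"dy":0,"dz":0,"wx":0,"wy":0,"wz":0}]' |grep gap
python3 - <<'E'
from h import *
delta(place(3,up=.05),8.8,-20)
im=eyes.snapshot('top')
s=sense();a=np.radians(20);g=s['tcp_pos']-.064*np.array([*(-CX*np.sin(a)),np.cos(a)])
sub=cv2.resize(im[125:185,100:160],None,fx=4,fy=4); m=((sub.min(2)>200)*255).astype('uint8')
c=max(cv2.findContours(m,0,2)[0],key=cv2.contourArea)[:,0]
w=np.array([back(*((q+.5)/4-.5+[100,125]),g[2]+.0025,'top')[:2] for q in c]); r=w-g[:2]
print('extent along x',(r@CX).max(),'y at far end',[(r@CY)[(r@CX)>(r@CX).max()-.01].min(),(r@CY)[(r@CX)>(r@CX).max()-.01].max()],g)
E
```

```text
finger_gap: 0.444
t 43.27 tcp [0.458  0.3404 0.185 ] F [ 0.3  0.6 -1.8] gap 0.444 gf 50.8 d_cm [1.41 0.49 3.79] turn [-0.1  0.4  0.4]
extent along x 0.0930391860802255 y at far end [np.float64(-0.04308851710816346), np.float64(0.02666075966476534)] [0.4798 0.3423 0.1248]
```

```bash
python3 -m inch '[{"dx":0.7,"dy":0.25,"dz":1.9,"wx":0,"wy":0.4,"wz":0.3},{"dx":0.7,"dy":0.25,"dz":1.9,"wx":0,"wy":0,"wz":0},{"dx":0.6,"dy":0,"dz":1.6,"wx":0,"wy":0,"wz":0},{"dx":0.5,"dy":0,"dz":1.4,"wx":0,"wy":0,"wz":0},{"dx":0,"dy":0,"dz":0,"wx":0,"wy":0,"wz":0},{"dx":0,"dy":0,"dz":0,"wx":0,"wy":0,"wz":0}]' | egrep 'gap|force: \['
python3 -c "
from h import *
delta(place(3,ta=.064),8.8,-20)"
for i in 1 2 3 ; do python3 -m inch '[{"dx":0.07,"dy":0,"dz":0.18,"wx":0,"wy":0,"wz":0},{"dx":0,"dy":0,"dz":0,"wx":0,"wy":0,"wz":0}]' | egrep 'tcp|force: \['; done
```

```text
force: [0.2, -0.7, -2.7]
finger_gap: 0.44
t 44.08 tcp [0.458  0.3417 0.1128] F [ 0.2 -0.7 -2.7] gap 0.44 gf 50.8 d_cm [0.65 0.35 1.91] turn [-0.1 -0.  -0.2]
tcp_pos: [0.4571, 0.3421, 0.1108]
force: [0.1, -0.0, -1.4]
tcp_pos: [0.4568, 0.3421, 0.1084]
force: [0.8, -0.0, -0.6]
tcp_pos: [0.4567, 0.3421, 0.1063]
force: [0.3, -0.3, -1.1]
```

```bash
python3 -m inch '[{"dx":0.15,"dy":0.3,"dz":0.4,"wx":0,"wy":0,"wz":0},{"dx":0.15,"dy":0,"dz":0.4,"wx":0,"wy":0,"wz":0},{"dx":0,"dy":0,"dz":0,"wx":0,"wy":0,"wz":0}]' | egrep 'tcp|force: \['; for i in 1 2 3 4 5; do python3 -m inch '[{"dx":0.04,"dy":0,"dz":0.1,"wx":0,"wy":0,"wz":0},{"dx":0,"dy":0,"dz":0,"wx":0,"wy":0,"wz":0}]' | egrep 'tcp|force: \['; done
```

```text
tcp_pos: [0.4564, 0.3453, 0.0977]
force: [0.9, 0.2, -0.9]
tcp_pos: [0.4564, 0.3452, 0.0973]
force: [-1.2, 0.6, 3.2]
tcp_pos: [0.4565, 0.3452, 0.0965]
force: [-1.7, 1.0, 5.1]
tcp_pos: [0.4566, 0.3453, 0.0959]
force: [-2.2, -1.3, 7.9]
tcp_pos: [0.4566, 0.3453, 0.0953]
force: [-3.4, -0.7, 11.3]
tcp_pos: [0.4567, 0.3453, 0.0947]
force: [-3.2, -1.2, 14.6]
```

```bash
python3 -m inch '[{"dx":0.04,"dy":0,"dz":0.1,"wx":0,"wy":0,"wz":0},{"dx":0,"dy":0,"dz":0,"wx":0,"wy":0,"wz":0}]' |egrep 'tcp|force'
python3 -m inch '[{"dx":0,"dy":0,"dz":0,"wx":0,"wy":0,"wz":0},{"dx":0,"dy":0,"dz":0,"wx":0,"wy":0,"wz":0},{"dx":0,"dy":0,"dz":0,"wx":0,"wy":0,"wz":0}]' 0.65|egrep 'tcp|force|gap'
python3 -m inch '[{"dx":-0.7,"dy":0,"dz":-1.9,"wx":0,"wy":0,"wz":0},{"dx":-1.7,"dy":0,"dz":-4.7,"wx":0,"wy":0,"wz":0},{"dx":-1.7,"dy":0,"dz":-4.7,"wx":0,"wy":0,"wz":0},{"dx":0,"dy":0,"dz":0,"wx":0,"wy":10,"wz":0},{"dx":0,"dy":0,"dz":0,"wx":0,"wy":10,"wz":0},{"dx":-2,"dy":-5,"dz":0,"wx":0,"wy":0,"wz":0},{"dx":-2,"dy":-5,"dz":0,"wx":0,"wy":0,"wz":0},{"dx":-2,"dy":-3,"dz":0,"wx":0,"wy":0,"wz":0},{"dx":0,"dy":0,"dz":0,"wx":0,"wy":0,"wz":0}]' | grep tcp
python3 - <<'E'
from h import *
delta([.5663,.2288,.143],8.8,0)
a=eyes.snapshot('scene'); t=eyes.snapshot('top')
f=lambda im,b:cv2.resize(im[b[1]:b[3],b[0]:b[2]],(400,300),interpolation=cv2.INTER_CUBIC)
cv2.imwrite('pics/rs.png',a[:,:,::-1]);cv2.imwrite('pics/rt.png',t[:,:,::-1])
E
```

```text
tcp_pos: [0.4567, 0.3453, 0.0939]
force: [-4.4, -1.3, 17.2]
gripper_force: 62.3
tcp_pos: [0.456, 0.3449, 0.091]
force: [-0.1, 0.6, -0.1]
finger_gap: 0.649
gripper_force: 0.0
tcp_pos: [0.537, 0.2235, 0.2113]
t 48.2 tcp [0.537  0.2235 0.2113] F [-0.4  0.6  0.5] gap 0.652 gf 0.0 d_cm [-2.98  0.1   6.83] turn [-0.1 -0.  -0.4]
```

```bash
python3 -m inch '[{"dx":-2.8,"dy":0.1,"dz":2,"wx":0,"wy":0,"wz":-0.4},{"dx":0,"dy":0,"dz":3,"wx":0,"wy":0,"wz":0},{"dx":0,"dy":0,"dz":1.8,"wx":0,"wy":0,"wz":0},{"dx":0,"dy":0,"dz":0,"wx":0,"wy":0,"wz":0}]' |egrep 'tcp|force'
python3 -m inch '[{"dx":0,"dy":0,"dz":0,"wx":0,"wy":0,"wz":0},{"dx":0,"dy":0,"dz":0,"wx":0,"wy":0,"wz":0},{"dx":0,"dy":0,"dz":0,"wx":0,"wy":0,"wz":0},{"dx":0,"dy":0,"dz":0,"wx":0,"wy":0,"wz":0},{"dx":0,"dy":0,"dz":0,"wx":0,"wy":0,"wz":0}]' 0 30
python3 -c "
from h import *
delta([.5538,.3095,.143],8.8,0)"
```

```text
tcp_pos: [0.5605, 0.2314, 0.142]
force: [0.1, 0.2, 0.0]
gripper_force: 0.0
t: 49.42
tcp_pos: [0.563, 0.2308, 0.1448]
tool_rot: [-0.079, 0.997, -0.0, 0.0]
force: [-1.8, -0.8, 6.1]
finger_gap: 0.148
gripper_force: 29.5
t 49.42 tcp [0.563  0.2308 0.1448] F [-1.8 -0.8  6.1] gap 0.148 gf 29.5 d_cm [-0.33  7.91  0.18] turn [-0.   0.   0.3]
```

```bash
python3 -m inch '[{"dx":0,"dy":1,"dz":-0.1,"wx":0,"wy":0,"wz":0},{"dx":0,"dy":1,"dz":0,"wx":0,"wy":0,"wz":0},{"dx":0,"dy":1,"dz":0,"wx":0,"wy":0,"wz":0},{"dx":0,"dy":1,"dz":0,"wx":0,"wy":0,"wz":0},{"dx":0,"dy":1,"dz":0,"wx":0,"wy":0,"wz":0},{"dx":0,"dy":1,"dz":0,"wx":0,"wy":0,"wz":0},{"dx":0,"dy":1,"dz":0,"wx":0,"wy":0,"wz":0},{"dx":0,"dy":0,"dz":0,"wx":0,"wy":0,"wz":0}]'
for i in 1 2 3 4 5; do python3 -m inch '[{"dx":0,"dy":0.35,"dz":0,"wx":0,"wy":0,"wz":0},{"dx":0,"dy":0,"dz":0,"wx":0,"wy":0,"wz":0}]' | egrep 'tcp|force: \['; done
```

```text
t: 50.42
tcp_pos: [0.5519, 0.3015, 0.1449]
tool_rot: [-0.079, 0.997, 0.001, 0.0]
force: [2.5, 1.9, 3.1]
finger_gap: 0.147
gripper_force: 29.7
tcp_pos: [0.5515, 0.3037, 0.1449]
force: [4.5, 1.7, 4.1]
tcp_pos: [0.551, 0.3069, 0.1449]
force: [4.4, 1.1, 3.8]
tcp_pos: [0.5506, 0.3098, 0.1449]
force: [5.4, -0.6, 4.2]
tcp_pos: [0.5505, 0.3104, 0.1449]
force: [6.2, -10.4, 5.3]
tcp_pos: [0.5505, 0.3109, 0.1449]
force: [8.6, -20.4, 6.7]
```

```bash
python3 -m inch '[{"dx":0,"dy":-0.4,"dz":0,"wx":0,"wy":0,"wz":0},{"dx":0,"dy":0,"dz":0,"wx":0,"wy":0,"wz":0}]' | egrep 'tcp|force: \['
python3 -m inch '[{"dx":0,"dy":0,"dz":0,"wx":0,"wy":0,"wz":0},{"dx":0,"dy":0,"dz":0,"wx":0,"wy":0,"wz":0},{"dx":0,"dy":0,"dz":-3,"wx":0,"wy":0,"wz":0},{"dx":0,"dy":0,"dz":-5,"wx":0,"wy":0,"wz":0},{"dx":0,"dy":-5,"dz":-4,"wx":0,"wy":0,"wz":0},{"dx":0,"dy":-6,"dz":0,"wx":0,"wy":0,"wz":0},{"dx":0,"dy":-6,"dz":0,"wx":0,"wy":0,"wz":0},{"dx":0,"dy":-6,"dz":0,"wx":0,"wy":0,"wz":0},{"dx":0,"dy":-6,"dz":0,"wx":0,"wy":0,"wz":0},{"dx":0,"dy":0,"dz":0,"wx":0,"wy":0,"wz":0}]' 0.45
python3 - <<'E'
from h import *
a=eyes.snapshot('scene'); t=eyes.snapshot('top')
f=lambda im,b:cv2.resize(im[b[1]:b[3],b[0]:b[2]],(400,300),interpolation=cv2.INTER_CUBIC)
cv2.imwrite('pics/fin.png',np.vstack([np.hstack([f(a,(300,135,364,183)),f(a,(145,180,345,330))]),np.hstack([f(t,(105,140,181,197)),f(t,(205,120,397,264))])])[:,:,::-1])
E
```

```text
tcp_pos: [0.5506, 0.3102, 0.1449]
force: [6.4, -8.3, 4.9]
t: 53.18
tcp_pos: [0.5947, 0.0247, 0.2629]
tool_rot: [-0.076, 0.997, -0.0, -0.002]
force: [-0.1, 1.1, -0.6]
finger_gap: 0.451
gripper_force: 0.0
```

View pics/fin.png

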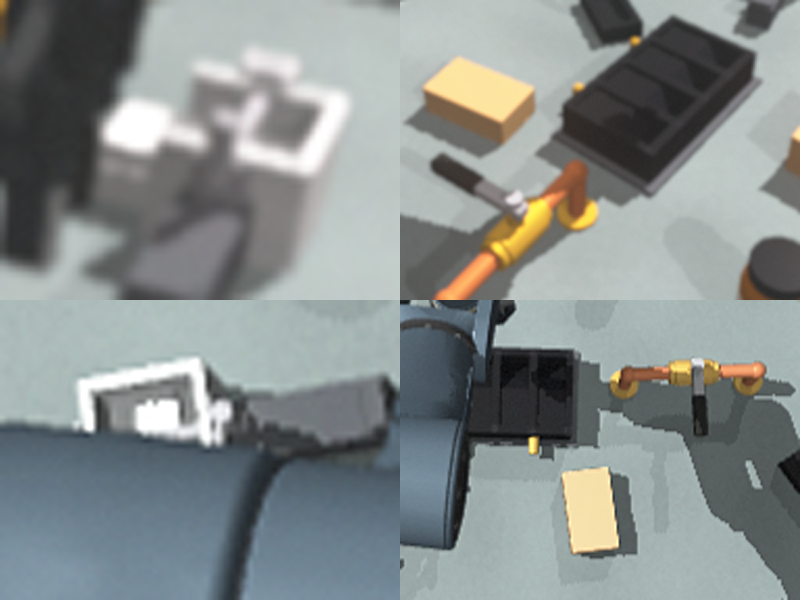

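The block is empty, the valve is shut, and the knob is up against the carrier wall. Next I move the arm out of the top view and check the knob and plates by numbers.

```bash
python3 -m inch '[{"dx":0,"dy":-6,"dz":-1,"wx":0,"wy":0,"wz":0},{"dx":0,"dy":-6,"dz":-1,"wx":0,"wy":0,"wz":0},{"dx":0,"dy":-6,"dz":0,"wx":0,"wy":0,"wz":0},{"dx":0,"dy":-6,"dz":0,"wx":0,"wy":0,"wz":0},{"dx":0,"dy":0,"dz":0,"wx":0,"wy":0,"wz":0}]' | egrep 'tcp|t:'
python3 - <<'E'
from h import *
t=eyes.snapshot('top').min(2)
t0=cv2.imread('pics/top0.png').min(2)
def g(im,x,y,z): 
    u=proj([*(C0+CX*x+CY*y),z],'top')[0]; return int(cv2.getRectSubPix(im,(1,1),tuple(float(k) for k in u))[0,0])
print('bolt-line brightness at z.086 (knob), y -40..-80',[g(t,.028,y/1000,.086) for y in range(-40,-84,-4)]); print('start',[g(t0,.028,y/1000,.086) for y in range(-40,-84,-4)])
print('stack top z.035, x=-60..60 at y=0',[(x,g(t,x/1000,0,.035)) for x in range(-64,65,8)])
for x in(-45,-20,10,40): print('across x',x,[(y,g(t,x/1000,y/1000,.035)) for y in range(-32,33,4)])
E
```

```text
t: 53.9
tcp_pos: [0.6334, -0.2108, 0.2833]
tool_rot: [-0.078, 0.997, -0.0, -0.001]
bolt-line brightness at z.086 (knob), y -40..-80 [231, 193, 215, 191, 101, 62, 77, 101, 101, 103, 117]
start [213, 111, 127, 54, 56, 55, 121, 188, 158, 97, 98]
stack top z.035, x=-60..60 at y=0 [(-64, 208), (-56, 252), (-48, 241), (-40, 247), (-32, 254), (-24, 254), (-16, 254), (-8, 254), (0, 253), (8, 255), (16, 154), (24, 191), (32, 228), (40, 254), (48, 247), (56, 132), (64, 151)]
across x -45 [(-32, 77), (-28, 69), (-24, 95), (-20, 177), (-16, 180), (-12, 140), (-8, 155), (-4, 199), (0, 185), (4, 208), (8, 231), (12, 187), (16, 161), (20, 158), (24, 144), (28, 142), (32, 146)]
across x -20 [(-32, 83), (-28, 80), (-24, 89), (-20, 121), (-16, 124), (-12, 212), (-8, 255), (-4, 254), (0, 254), (4, 254), (8, 254), (12, 253), (16, 253), (20, 255), (24, 255), (28, 206), (32, 145)]
across x 10 [(-32, 126), (-28, 255), (-24, 175), (-20, 129), (-16, 134), (-12, 201), (-8, 255), (-4, 254), (0, 252), (4, 253), (8, 255), (12, 166), (16, 136), (20, 135), (24, 137), (28, 97), (32, 69)]
across x 40 [(-32, 218), (-28, 251), (-24, 159), (-20, 129), (-16, 107), (-12, 229), (-8, 255), (-4, 253), (0, 254), (4, 253), (8, 255), (12, 226), (16, 142), (20, 131), (24, 136), (28, 100), (32, 69)]
```

```bash
python3 -c "
from station import workorder
print(workorder.sign_off())"
```

```text
the job is handed in; nothing more can be done
None
```

I shut the valve, stacked all three cast plates in the steel carrier, pushed the bolt home to its stop, and signed the job off at about 54 s. The sign-off returned no verdict, and the arm and wall shadows partly hid the stack, so its flatness is inferred from the placements and pixel readings.

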